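# Correct a cap-nut kit and mark the replacement

### The job

The nuts in the black kit tray should all be of one kind, but one is of a different kind: put that one back in its own kind's stock tray, and set a nut of the right kind from stock upright in a free pocket of the kit tray, such as the one just emptied. Then dip the marking brush in the paint tin, dab the top of the nut you have just put in, and hang the brush back in its stand. Any nuts left lying about on the bench go back upright into a pocket of their own kind's stock tray too; do not disturb the torque wrench or the scanner.

Things in the scene. Friction and masses are not known exactly. Their poses are not given: they have to be found in the camera images.
- kit_tray: Kit tray: fixed black nest plate 216 mm (its x) by 142 mm (its y), 12 mm thick, with six square pockets 46 mm wide, 8 mm deep, floor 4 mm above the bench, centred at x = -70, 0, 70 mm and y = -35, 35 mm in its frame. Origin: centre of the underside. Holds the kit: one nut to a pocket, some pockets may be empty.
- tray_hexlong: Stock tray of the long hex cap nuts: fixed grey nest plate 236 mm (its x) by 64 mm (its y), 12 mm thick, four square pockets 46 mm wide, 8 mm deep, floor 4 mm above the bench, centred at x = -87, -29, 29, 87 mm, y = 0. The sloping white card at its far (+x) end shows the plan and side outline of that nut. The three stock trays stand side by side in any order. Origin: centre of the underside.
- tray_hexshort: Stock tray of the short hex cap nuts: fixed grey nest plate 236 mm (its x) by 64 mm (its y), 12 mm thick, four square pockets 46 mm wide, 8 mm deep, floor 4 mm above the bench, centred at x = -87, -29, 29, 87 mm, y = 0. The sloping white card at its far (+x) end shows the plan and side outline of that nut. The three stock trays stand side by side in any order. Origin: centre of the underside.
- tray_round: Stock tray of the round cap nuts: fixed grey nest plate 236 mm (its x) by 64 mm (its y), 12 mm thick, four square pockets 46 mm wide, 8 mm deep, floor 4 mm above the bench, centred at x = -87, -29, 29, 87 mm, y = 0. The sloping white card at its far (+x) end shows the plan and side outline of that nut. The three stock trays stand side by side in any order. Origin: centre of the underside.
- hexlong_1: Long hex cap nut: plain steel, hexagonal body 30 mm across flats and 26 mm tall, then a 2 mm shoulder and a round neck 18 mm in diameter and 30 mm long on top; 58 mm tall, 140 g. Stands neck up; best gripped by the neck from above. Origin: centre of the underside, z up the neck. It may start in the kit tray, in a stock tray or loose on the bench, or be absent in this run.
- hexlong_2: Long hex cap nut: plain steel, hexagonal body 30 mm across flats and 26 mm tall, then a 2 mm shoulder and a round neck 18 mm in diameter and 30 mm long on top; 58 mm tall, 140 g. Stands neck up; best gripped by the neck from above. Origin: centre of the underside, z up the neck. It may start in the kit tray, in a stock tray or loose on the bench, or be absent in this run.
- hexlong_3: Long hex cap nut: plain steel, hexagonal body 30 mm across flats and 26 mm tall, then a 2 mm shoulder and a round neck 18 mm in diameter and 30 mm long on top; 58 mm tall, 140 g. Stands neck up; best gripped by the neck from above. Origin: centre of the underside, z up the neck. It may start in the kit tray, in a stock tray or loose on the bench, or be absent in this run.
- hexlong_4: Long hex cap nut: plain steel, hexagonal body 30 mm across flats and 26 mm tall, then a 2 mm shoulder and a round neck 18 mm in diameter and 30 mm long on top; 58 mm tall, 140 g. Stands neck up; best gripped by the neck from above. Origin: centre of the underside, z up the neck. It may start in the kit tray, in a stock tray or loose on the bench, or be absent in this run.
- hexlong_5: Long hex cap nut: plain steel, hexagonal body 30 mm across flats and 26 mm tall, then a 2 mm shoulder and a round neck 18 mm in diameter and 30 mm long on top; 58 mm tall, 140 g. Stands neck up; best gripped by the neck from above. Origin: centre of the underside, z up the neck. It may start in the kit tray, in a stock tray or loose on the bench, or be absent in this run.
- hexlong_6: Long hex cap nut: plain steel, hexagonal body 30 mm across flats and 26 mm tall, then a 2 mm shoulder and a round neck 18 mm in diameter and 30 mm long on top; 58 mm tall, 140 g. Stands neck up; best gripped by the neck from above. Origin: centre of the underside, z up the neck. It may start in the kit tray, in a stock tray or loose on the bench, or be absent in this run.
- hexshort_1: Short hex cap nut: plain steel, hexagonal body 30 mm across flats but only 12 mm tall, then a 2 mm shoulder and a round neck 18 mm in diameter and 30 mm long on top; 44 mm tall, 90 g. Stands neck up; best gripped by the neck from above. Origin: centre of the underside, z up the neck. It may start in the kit tray, in a stock tray or loose on the bench, or be absent in this run.
- hexshort_2: Short hex cap nut: plain steel, hexagonal body 30 mm across flats but only 12 mm tall, then a 2 mm shoulder and a round neck 18 mm in diameter and 30 mm long on top; 44 mm tall, 90 g. Stands neck up; best gripped by the neck from above. Origin: centre of the underside, z up the neck. It may start in the kit tray, in a stock tray or loose on the bench, or be absent in this run.
- hexshort_3: Short hex cap nut: plain steel, hexagonal body 30 mm across flats but only 12 mm tall, then a 2 mm shoulder and a round neck 18 mm in diameter and 30 mm long on top; 44 mm tall, 90 g. Stands neck up; best gripped by the neck from above. Origin: centre of the underside, z up the neck. It may start in the kit tray, in a stock tray or loose on the bench, or be absent in this run.
- hexshort_4: Short hex cap nut: plain steel, hexagonal body 30 mm across flats but only 12 mm tall, then a 2 mm shoulder and a round neck 18 mm in diameter and 30 mm long on top; 44 mm tall, 90 g. Stands neck up; best gripped by the neck from above. Origin: centre of the underside, z up the neck. It may start in the kit tray, in a stock tray or loose on the bench, or be absent in this run.
- round_1: Round cap nut: plain steel, round body 36 mm in diameter and 26 mm tall with two turned grooves, then a 2 mm shoulder and a round neck 18 mm in diameter and 30 mm long on top; 58 mm tall, 170 g. Stands neck up; best gripped by the neck from above. Origin: centre of the underside, z up the neck. It may start in the kit tray, in a stock tray or loose on the bench, or be absent in this run.
- round_2: Round cap nut: plain steel, round body 36 mm in diameter and 26 mm tall with two turned grooves, then a 2 mm shoulder and a round neck 18 mm in diameter and 30 mm long on top; 58 mm tall, 170 g. Stands neck up; best gripped by the neck from above. Origin: centre of the underside, z up the neck. It may start in the kit tray, in a stock tray or loose on the bench, or be absent in this run.
- round_3: Round cap nut: plain steel, round body 36 mm in diameter and 26 mm tall with two turned grooves, then a 2 mm shoulder and a round neck 18 mm in diameter and 30 mm long on top; 58 mm tall, 170 g. Stands neck up; best gripped by the neck from above. Origin: centre of the underside, z up the neck. It may start in the kit tray, in a stock tray or loose on the bench, or be absent in this run.
- round_4: Round cap nut: plain steel, round body 36 mm in diameter and 26 mm tall with two turned grooves, then a 2 mm shoulder and a round neck 18 mm in diameter and 30 mm long on top; 58 mm tall, 170 g. Stands neck up; best gripped by the neck from above. Origin: centre of the underside, z up the neck. It may start in the kit tray, in a stock tray or loose on the bench, or be absent in this run.
- brush_stand: Brush stand: fixed, round foot 64 mm in diameter and an upright open tube 32 mm outside, 23 mm inside, its rim 68 mm above the bench. Origin: centre of the underside, on the tube's axis.
- brush: Marking brush, 50 g, hanging bristles down in the stand's tube, its collar resting on the rim. Origin: the bristle tip, z up the handle. Bristles 10 mm in diameter from 0 to 18 mm, steel ferrule 11 mm in diameter to 55 mm, collar 27 mm in diameter from 55 to 61 mm, round wooden handle 14 mm in diameter from 61 to 131 mm (grip it there, from above). In the stand the origin is 13 mm above the bench.
- brush_tip (a point): The end of the bristles, on the brush's axis. The bristles are springy and give up to 8 mm lengthwise, about 0.25 N per mm.
- paint_tin: Small open aluminium tin of marking paint (modelled empty), loose, 150 g: 56 mm in outside diameter at the rim and a little narrower at the foot, rim 42 mm above the bench, wall 3 mm, floor under 6 mm thick. Origin: centre of the underside.
- torque_wrench: Bystander: torque wrench with a green handle, 360 mm long, 40 mm high, lying on the far side of the bench. Origin: under its middle.
- scanner: Bystander: yellow and black hand-held bar-code scanner lying on its side, about 130 mm long and 45 mm high, on the left near the robot. Origin: under its head.

How it is judged (in metres and radians):
On the way, in this order (a step that is already met when the one before it is completed fails the run):
1. the wrong nut is out of the kit tray and a right one from stock stands in one of its pockets (horizontal distance between each of hexshort_1, round_1 and kit_tray above 0.12 m and ((x of hexlong_5 in the frame of kit_tray between -0.1 and 0.1 m and y of hexlong_5 in the frame of kit_tray between -0.065 and 0.065 m and z of hexlong_5 in the frame of kit_tray below 0.008 m and angle between hexlong_5's own z axis and vertical below 0.12 rad) or (x of hexlong_6 in the frame of kit_tray between -0.1 and 0.1 m and y of hexlong_6 in the frame of kit_tray between -0.065 and 0.065 m and z of hexlong_6 in the frame of kit_tray below 0.008 m and angle between hexlong_6's own z axis and vertical below 0.12 rad))), for 0.2 s.
2. the brush is dipped: its tip is inside the tin, at least 8 mm below the rim (horizontal distance between brush_tip and paint_tin below 0.025 m and z of brush_tip in the frame of paint_tin below 0.034 m and angle between paint_tin's own z axis and vertical below 0.3 rad), for 0.1 s.
3. the bristles touch the top of the replacement nut standing in the kit tray (((contact force between brush and hexlong_5 above 0.15 N and horizontal distance between brush_tip and hexlong_5 below 0.012 m and z of brush_tip in the frame of hexlong_5 above 0.053 m and x of hexlong_5 in the frame of kit_tray between -0.1 and 0.1 m and y of hexlong_5 in the frame of kit_tray between -0.065 and 0.065 m and z of hexlong_5 in the frame of kit_tray below 0.008 m and angle between hexlong_5's own z axis and vertical below 0.12 rad) or (contact force between brush and hexlong_6 above 0.15 N and horizontal distance between brush_tip and hexlong_6 below 0.012 m and z of brush_tip in the frame of hexlong_6 above 0.053 m and x of hexlong_6 in the frame of kit_tray between -0.1 and 0.1 m and y of hexlong_6 in the frame of kit_tray between -0.065 and 0.065 m and z of hexlong_6 in the frame of kit_tray below 0.008 m and angle between hexlong_6's own z axis and vertical below 0.12 rad))), for 0.05 s.
At the end, for the whole second after the job is handed in: The kit tray holds its right nuts and one long hex nut from stock, the other spare and all short hex and round nuts stand in their own stock trays (pocket floor within 4 mm, upright within 7 deg); the brush hangs in its stand (12 mm, 8 deg); the tin is upright (x of hexlong_1 in the frame of kit_tray between -0.1 and 0.1 m and y of hexlong_1 in the frame of kit_tray between -0.065 and 0.065 m and z of each of hexlong_1, hexlong_2, hexlong_3, hexlong_4 in the frame of kit_tray below 0.008 m and angle between each of hexlong_1, hexlong_2, hexlong_3, hexlong_4, hexshort_1, hexshort_2, hexshort_3, hexshort_4, round_1, round_2, round_3, round_4's own z axis and vertical below 0.12 rad and x of hexlong_2 in the frame of kit_tray between -0.1 and 0.1 m and y of hexlong_2 in the frame of kit_tray between -0.065 and 0.065 m and x of hexlong_3 in the frame of kit_tray between -0.1 and 0.1 m and y of hexlong_3 in the frame of kit_tray between -0.065 and 0.065 m and x of hexlong_4 in the frame of kit_tray between -0.1 and 0.1 m and y of hexlong_4 in the frame of kit_tray between -0.065 and 0.065 m and x of hexshort_1 in the frame of tray_hexshort between -0.115 and 0.115 m and y of hexshort_1 in the frame of tray_hexshort between -0.028 and 0.028 m and z of each of hexshort_1, hexshort_2, hexshort_3, hexshort_4 in the frame of tray_hexshort below 0.008 m and linear speed of each of hexshort_1, hexshort_2, hexshort_3, hexshort_4, round_1, round_2, round_3, round_4 below 0.02 m/s and x of hexshort_2 in the frame of tray_hexshort between -0.115 and 0.115 m and y of hexshort_2 in the frame of tray_hexshort between -0.028 and 0.028 m and x of hexshort_3 in the frame of tray_hexshort between -0.115 and 0.115 m and y of hexshort_3 in the frame of tray_hexshort between -0.028 and 0.028 m and x of hexshort_4 in the frame of tray_hexshort between -0.115 and 0.115 m and y of hexshort_4 in the frame of tray_hexshort between -0.028 and 0.028 m and x of round_1 in the frame of tray_round between -0.115 and 0.115 m and y of round_1 in the frame of tray_round between -0.028 and 0.028 m and z of each of round_1, round_2, round_3, round_4 in the frame of tray_round below 0.008 m and x of round_2 in the frame of tray_round between -0.115 and 0.115 m and y of round_2 in the frame of tray_round between -0.028 and 0.028 m and x of round_3 in the frame of tray_round between -0.115 and 0.115 m and y of round_3 in the frame of tray_round between -0.028 and 0.028 m and x of round_4 in the frame of tray_round between -0.115 and 0.115 m and y of round_4 in the frame of tray_round between -0.028 and 0.028 m and ((x of hexlong_5 in the frame of kit_tray between -0.1 and 0.1 m and y of hexlong_5 in the frame of kit_tray between -0.065 and 0.065 m and z of hexlong_5 in the frame of kit_tray below 0.008 m and angle between each of hexlong_5, hexlong_6's own z axis and vertical below 0.12 rad and linear speed of hexlong_5 below 0.02 m/s and x of hexlong_6 in the frame of tray_hexlong between -0.115 and 0.115 m and y of hexlong_6 in the frame of tray_hexlong between -0.028 and 0.028 m and z of hexlong_6 in the frame of tray_hexlong below 0.008 m) or (x of hexlong_6 in the frame of kit_tray between -0.1 and 0.1 m and y of hexlong_6 in the frame of kit_tray between -0.065 and 0.065 m and z of hexlong_6 in the frame of kit_tray below 0.008 m and angle between each of hexlong_6, hexlong_5's own z axis and vertical below 0.12 rad and linear speed of hexlong_6 below 0.02 m/s and x of hexlong_5 in the frame of tray_hexlong between -0.115 and 0.115 m and y of hexlong_5 in the frame of tray_hexlong between -0.028 and 0.028 m and z of hexlong_5 in the frame of tray_hexlong below 0.008 m)) and horizontal distance between brush and brush_stand below 0.012 m and z of brush in the frame of brush_stand below 0.018 m and angle between each of brush, paint_tin's own z axis and vertical below 0.15 rad); the robot touches nothing.
It fails at once if the torque wrench is moved by more than 3 cm (distance of torque_wrench from where it was at the start of the episode above 0.03 m).
It fails at once if the scanner is moved by more than 3 cm (distance of scanner from where it was at the start of the episode above 0.03 m).
It fails at once if the paint tin is tipped over (angle between paint_tin's own z axis and vertical above 0.8 rad).
Of hexlong_1, hexlong_2, hexlong_3, hexlong_4 only 2 to 4 are there at a start; the rules pass over those that are not, and their reading is None.
Of hexshort_1, round_1 only 1 to 1 are there at a start; the rules pass over those that are not, and their reading is None.
Of hexshort_3, hexshort_4, round_3, round_4 only 2 to 4 are there at a start; the rules pass over those that are not, and their reading is None.
At some moment in a run one of hexshort_3, hexshort_4, round_3, round_4, paint_tin may be knocked a few centimetres aside while the robot is not near it.
It also fails if it takes over 200 s, if anything falls off the work surface, if the arm or the gripper's body presses on something with over 40 N, if the wrist force passes 120 N, or if a joint passes its speed limit or range.

### The arm

A 7-joint arm with a two-finger parallel gripper is mounted at the origin on the work surface. World frame = base frame: x ahead of the robot, y to its left, z up, the work surface at z = 0. Lengths are in m, angles in degrees, forces in N, time in s.
With the tool pointing down it reaches from about 0.425 to 1.025 m from the base axis. Payload 3.6 kg.
Tool frame: the origin (TCP) lies on the centre line of the jaws, within the pads' length; the fingertips stand ctrl.tip_extent ahead of it and the grasp point (between the pads) lies 3 mm ahead of it (ctrl.tip_extent is the distance from the TCP to the fingertips, in m); z points along the fingers, y is the line along which they close (so a half turn about z gives the same grasp; the last joint's range is limited). The gripper opens to 85 mm and grips with 20 to 120 N. Pads are 22 mm wide; open, the fingers measure 114 mm over their backs; the gripper's body (76 mm by 85 mm) begins 54 mm behind the grasp point. The pads swing forward as they close: fully open they stand 13 mm farther back than shut.
Start: joints at [-72.508, 33.873, 2.773, 92.16, -1.908, 54.013, -1.931], TCP at [0.282, 0.668, 0.253] pointing down, gripper open.
Joint ranges: [-153.93, 153.93], [-27.13, 128.08], [-72.61, 78.16], [10.71, 143.7], [-87.88, 267.88], [4.46, 118.87], [-176.78, 176.78]. Speed limits (degrees/s): [147.25, 147.25, 180, 180, 180, 180, 180].

### API

Orientations are given as [roll, pitch, yaw] about the fixed x, y, z axes, in that order (R = Rz(yaw) Ry(pitch) Rx(roll)).
In Python, from bench import ctrl, snapshot, get_state, sign_off gives the robot as it stands (ctrl), with the cameras as plain functions, the readings as plain functions and the job as plain functions.
- The arm moves only by the shell command python3 shift.py 'ROWS' [FORCE]. ROWS is rows parted by semicolons, their numbers by spaces, 1 to 10 of them, each of 5 numbers: the opening from 0.0 (shut) to 1.0 (fully open), then dx, dy, dz in m, then a turn about the tool's z in degrees; each row is the pose to reach, as a shift and turn from the pose commanded when the command began, along the tool's axes at that moment; what a row does not reach only later rows make up. A row lasts 1/12 s, in which the tool goes at most 0.0417 m and 7.16 degrees, less where a joint would pass 70% of its speed; a pose out of reach is approached as far as the arm can. The fingers move at their own pace and stop on an object; FORCE is the grip in N (left out, the last holds). Time passes only in rows, so rows that do not move let the fingers close. It prints the time, the measured TCP pose, the force, the opening and the grip force at its end.
- get_state(): the state, without advancing time (a new reading comes with each control period).
- snapshot(name): name is "scene" or "top"; returns a dict with "color" (480x640x3 uint8, red, green, blue), "fx", "fy", "cx", "cy" (pixels), "pose" (4x4, takes a point from camera to world coordinates). Camera axes: x right, y up, looking along -z (the intrinsics and any distortion apply to the point x, -y, -z); pixel columns grow to the right and rows downward; lengths in m; the calibration is good to about 2 mm. A picture is of the moment at which its call begins. There is no depth.
- sign_off(): hands the job in; it is judged then, once.
The state is a dict: "time_s": time; "joint_pos": joint angles; "qvel": joint speeds; "joint_torque": joint torques, N m; "position": TCP position; "tool_rot": TCP orientation; "ft_force": force on the tool from outside, world axes, zero at the start; "wrist_torque": the same for the moment, N m; "finger_gap": opening from 0.0 (shut) to 1.0 (fully open); "grasp_force": force on a finger pad.
Only numpy, scipy, OpenCV 4.12 (cv2) and the standard library are available. Lean on these libraries where they do the work, as an engineer would, in place of code of your own. Each camera call takes 0.05 s, during which the arm holds its last target. There are 200 camera calls.

## Working session

There is one attempt and no reset: what is moved stays moved. The work goes in short steps, Python scripts to look and compute and a shell command to move; the robot and the scene stay as the last step left them, time stands still between calls to the robot, and variables do not carry over. Pictures are saved under pics/ and viewed, at most 17 in all, crops included, and the job is handed in when it is done.

```bash
ls; mkdir -p pics; python3 - <<'E'
from bench import ctrl, snapshot, get_state, sign_off
import cv2,numpy as np
print(get_state(), ctrl.tip_extent)
for n in("scene","top"):
    s=snapshot(n); cv2.imwrite(f"pics/{n}0.png",s["color"][:,:,::-1])
    print({k:(np.round(v,4).tolist() if k!="color" else 0) for k,v in s.items()})
E
```

```text
bench.py
pics
shift.py
{'time_s': 0.0, 'joint_pos': array([-72.50671206,  33.92638728,   2.76601105,  92.23860769,
        -1.90673758,  54.01433705,  -1.9315519 ]), 'qvel': array([ 0.00873827, -0.01304581,  0.05369401,  0.03303835, -0.04112574,
        0.07465165,  0.03726464]), 'joint_torque': array([-2.42514379e-04, -5.48697996e+01,  1.54651020e+00, -1.98120385e+01,
        9.37341771e-03,  8.87787086e-03,  6.49273659e-06]), 'position': array([0.28120635, 0.66736354, 0.25211762]), 'tool_rot': array([-1.79866952e+02,  7.70752902e-03,  1.57155274e+02]), 'ft_force': array([ 0.63466961,  0.69955628, -0.79664862]), 'wrist_torque': array([-0.01956766, -0.03281241,  0.01230151]), 'grasp_force': 0.0, 'finger_gap': 0.9983666151796345} 0.022
{'color': 0, 'fx': 541.7771, 'fy': 541.7771, 'cx': 323.7055, 'cy': 238.6019, 'pose': [[-0.4855, -0.5583, 0.6727, 1.3553], [0.8741, -0.2974, 0.3841, 0.4555], [-0.0144, 0.7745, 0.6324, 0.8304], [0.0, 0.0, 0.0, 1.0]]}
{'color': 0, 'fx': 434.7558, 'fy': 434.7558, 'cx': 323.1489, 'cy': 236.444, 'pose': [[-0.0183, 0.9871, -0.1589, 0.3415], [-0.9997, -0.0208, -0.0142, -0.0276], [-0.0174, 0.1586, 0.9872, 1.1137], [0.0, 0.0, 0.0, 1.0]]}
```

View pics/scene0.png

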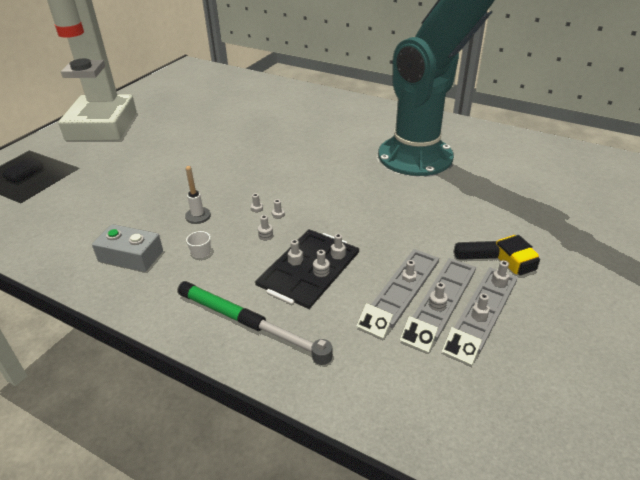

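View pics/top0.png

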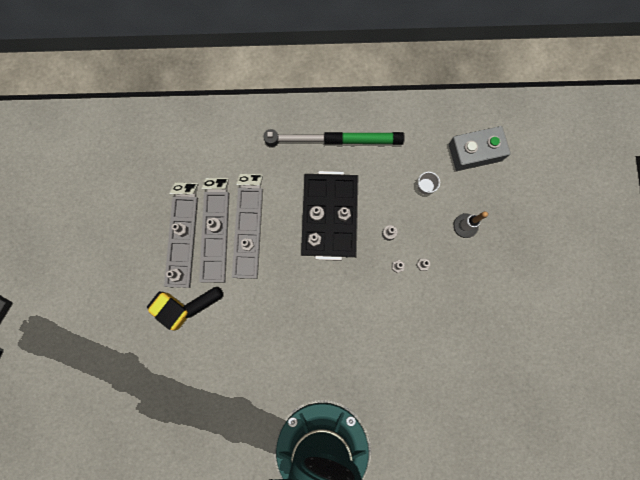

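The scene has kit-tray nuts at top-view (317,213), (344,213) and (314,239). Three nuts lie loose at (390,232), (398,266) and (424,264). Stock nuts are at (180,229), (175,274), (213,224) and (247,243), the tin is at (428,183), and the brush is at (467,224). I'll enlarge the views to tell the kinds apart.

```bash
python3 - <<'E'
import cv2,numpy as np
t=cv2.imread("pics/top0.png");s=cv2.imread("pics/scene0.png")
a=cv2.resize(s[180:370,180:380],(800,760),interpolation=2)[:600]
cv2.imwrite("pics/c1.png",cv2.resize(s[180:320,180:366],(797,600),interpolation=2))
cv2.imwrite("pics/c2.png",cv2.resize(s[230:365,350:530],(800,600),interpolation=2))
cv2.imwrite("pics/c3.png",cv2.resize(t[165:295,300:500],(800,520),interpolation=2))
E
```

```text
(no output)
```

View pics/c1.png

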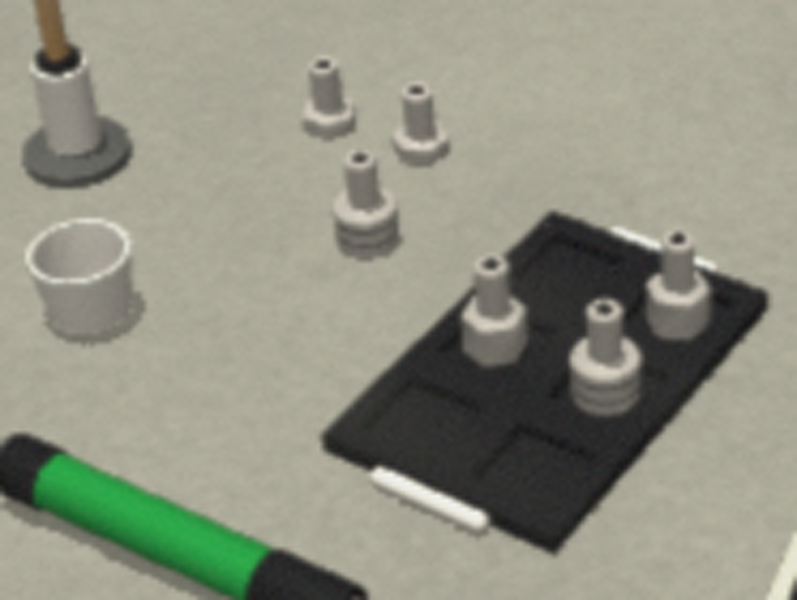

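View pics/c2.png

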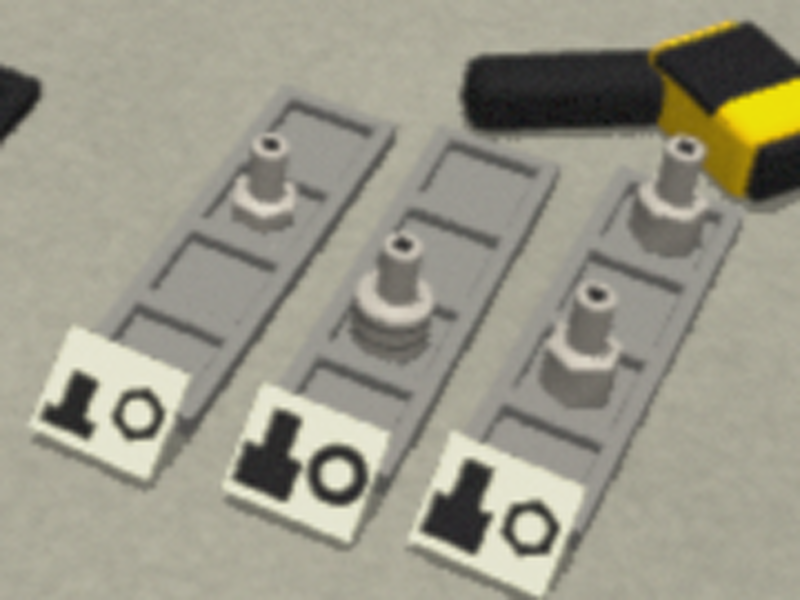

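View pics/c3.png

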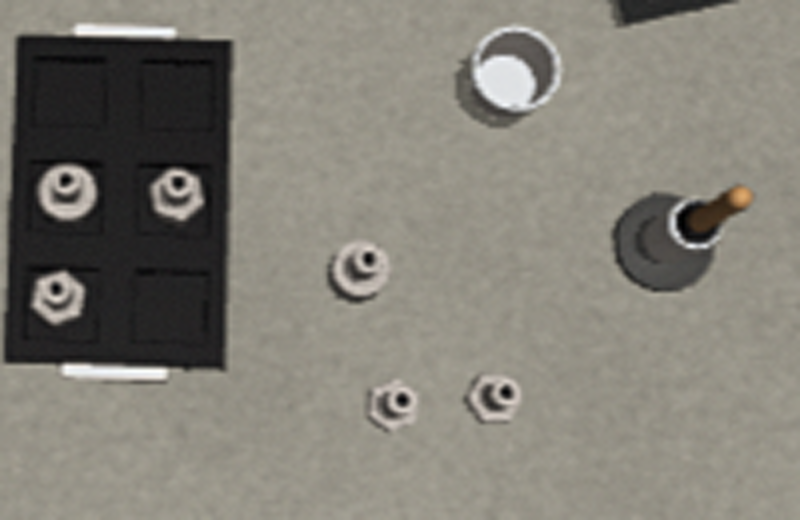

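The odd nut is the round one in the kit, at top-view (317,210). The other two kit nuts are long hex. Of the loose nuts, one is round (392,230) and two are short hex (401,265) and (426,263). The trays from left to right are long hex, round and short hex. Next I'll triangulate.

```bash
cat > h.py <<'E'
from bench import ctrl, snapshot, get_state, sign_off
import cv2,numpy as np
def snap(name,tag=None):
    s=snapshot(name)
    if tag: cv2.imwrite(f"pics/{name}_{tag}.png",s["color"][:,:,::-1])
    return s
def ray(s,p):
    d=np.array([(p[0]-s["cx"])/s["fx"],-(p[1]-s["cy"])/s["fy"],-1.])
    P=np.array(s["pose"]); d=P[:3,:3]@d
    return P[:3,3],d/np.linalg.norm(d)
def plane(s,p,z):
    o,d=ray(s,p); return o+d*(z-o[2])/d[2]
def proj(s,X):
    P=np.array(s["pose"]); c=P[:3,:3].T@(np.array(X)-P[:3,3])
    return np.array([s["cx"]-s["fx"]*c[0]/c[2],s["cy"]+s["fy"]*c[1]/c[2]])
def tri(s1,p1,s2,p2):
    o1,d1=ray(s1,p1);o2,d2=ray(s2,p2)
    a=np.linalg.lstsq(np.c_[d1,-d2],o2-o1,rcond=None)[0]
    A,B=o1+a[0]*d1,o2+a[1]*d2
    return (A+B)/2,np.linalg.norm(A-B)
def dark(s,p,r=2.2):
    """centroid of the dark hole near p"""
    g=s["color"].astype(float).sum(2)/3
    p=np.array(p,float)
    v,u=np.mgrid[:480,:640]
    for _ in range(4):
        m=np.hypot(u-p[0],v-p[1])<=r
        w=np.where(m,np.clip(np.percentile(g[m],75)-g,0,None),0)
        p=np.array([(u*w).sum(),(v*w).sum()])/w.sum()
    return p
def blobs(s,mask,z,amin):
    out=[]
    for c in cv2.findContours(mask.astype(np.uint8),cv2.RETR_EXTERNAL,cv2.CHAIN_APPROX_NONE)[0]:
        if cv2.contourArea(c)<amin: continue
        q=np.array([plane(s,p,z)[:2] for p in c[:,0]])
        out.append((cv2.minAreaRect((q*1000).astype(np.float32)),cv2.boundingRect(c)))
    return out
E
python3 - <<'E'
from h import *
S,T=snap("scene"),snap("top")
N={"kround":((320.7,252.3),(316.5,210.3)),"khexR":((294.4,241.6),(344.5,210.5)),"khexL":((338.2,235.8),(314.3,237.5)),
"lround":((264,216.9),(392.3,229.5)),"ls1":((277.1,201.2),(400.8,265.5)),"ls2":((255.4,194.9),(426.5,263.3)),
"sshort":((410.8,262.4),(247,241)),"sround":((440.7,285.1),(211,222)),"slong0":((504.4,263.1),(173,272)),"slong1":((484.3,296.2),(178,227))}
for k,(a,b) in N.items():
    a2,b2=dark(S,a),dark(T,b); X,e=tri(S,a2,T,b2)
    print(k,np.round(a2,1),np.round(b2,1),np.round(X,4),round(e,4))
print("brush",tri(S,(190,168),T,(486,214)),"tin",tri(S,(198.4,238.3),T,(428.8,182.3)))
for nm,I in(("T",T),("S",S)):
    c=I["color"].astype(int); mx=c.max(2)
    k=mx<60
    print(nm,[b for b in blobs(I,k,.012,1200)])
    g=(abs(c[:,:,0]-c[:,:,2])<9)&(mx>70)&(mx<175); g=cv2.morphologyEx(g.astype(np.uint8),cv2.MORPH_CLOSE,np.ones((5,5)))
    print([b for b in blobs(I,g,.012,600)])
E
```

```text
kround [320.5 251.5] [315.9 209.6] [0.5789 0.004  0.0611] 0.0007
khexR [294.1 241.1] [344.1 210.2] [ 0.5758 -0.0656  0.0612] 0.0004
khexL [337.7 235.2] [313.6 236.8] [0.5109 0.0107 0.0608] 0.0009
lround [263.5 216.4] [391.8 229.2] [ 0.5263 -0.1818  0.0566] 0.0003
ls1 [276.6 200.5] [400.1 264.5] [ 0.4402 -0.2008  0.0426] 0.0012
ls2 [255.2 195. ] [426.1 262.6] [ 0.4435 -0.2647  0.0409] 0.0001
sshort [410.5 262. ] [247.2 242.2] [0.5019 0.1805 0.0439] 0.0064
sround [440.2 284.5] [209.4 221.6] [0.5542 0.2684 0.061 ] 0.0007
slong0 [504.  262.7] [174.5 273.3] [0.4263 0.3584 0.0565] 0.0114
slong1 [483.8 295.8] [179.6 228.4] [0.5388 0.3496 0.0533] 0.0087
brush (array([ 0.53983131, -0.38073965,  0.14235963]), np.float64(0.00630153692476883)) tin (array([ 0.64854828, -0.28356672,  0.03815637]), np.float64(3.052289553993057e-05))
T [(((14.125259399414062, 5.365058898925781), (209.4619598388672, 147.73159790039062), 89.3136978149414), (276, 413, 89, 67)), (((576.1563720703125, -28.391868591308594), (139.6514892578125, 215.49118041992188), 86.98653411865234), (301, 174, 57, 83)), (((923.1691894531
[... 1749 characters left out ...]
56), (63.696109771728516, 269.67706298828125), 88.82074737548828), (415, 258, 60, 84)), (((543.6619262695312, 188.5792694091797), (66.26013946533203, 241.545654296875), 86.47083282470703), (373, 250, 66, 78)), (((728.49609375, -437.2038269042969), (130.579345703125, 179.58641052246094), 11.235979080200195), (92, 225, 71, 47)), (((-297.9752197265625, -433.10125732421875), (950.9873046875, 657.3203735351562), 30.797771453857422), (248, 39, 205, 112)), (((-664.6841430664062, 34.4278564453125), (1106.0843505859375, 527.1644897460938), 43.602760314941406), (445, 22, 195, 114)), (((-622.011962890625, -1236.2420654296875), (917.39404296875, 63.85835647583008), 41.16657638549805), (203, 0, 24, 65))]
```

```bash
cat >> h.py <<'E'
TR={"kit":(.5770,-.0284,-3.),"long":(.518,.3565,-3.),"round":(.5276,.271,-2.5),"short":(.5385,.1845,-3.)}
def pocket(t,x,y=0):
    X,Y,a=TR[t];a=np.radians(a)
    return np.array([X+x*np.cos(a)-y*np.sin(a),Y+x*np.sin(a)+y*np.cos(a)])
def nut(S,T,ps,z):
    """hole triangulated; scene seed ps, expected top height z used only to seed the other view"""
    a=dark(S,ps);b=dark(T,proj(T,plane(S,a,z)));return tri(S,a,T,b)
E
python3 - <<'E'
from h import *
S,T=snap("scene"),snap("top")
for k,p,z in(("sshort",(410.5,262),.048),("slong0",(504,262.7),.062),("slong1",(483.8,295.8),.062)): print(k,nut(S,T,p,z))
for I in(S,T):
    h=cv2.cvtColor(I["color"],cv2.COLOR_RGB2HSV)
    m=(h[:,:,0]<18)&(h[:,:,1]>90)&(h[:,:,2]>60)
    n,l,st,ce=cv2.connectedComponentsWithStats(m.astype(np.uint8))
    for i in range(1,n):
        x,y=ce[i]
        if st[i,4]>15 and (180<x<200 or 460<x<500) and y<240: 
            v,u=np.where(l==i);pc=cv2.PCACompute(np.c_[u,v].astype(np.float32),mean=None);print(st[i],ce[i],pc[1][0])
t=T["color"][160:300,150:500].copy()
t=cv2.resize(t,None,fx=2.28,fy=2.28,interpolation=2)
for k in TR:
    for x in((-.07,0,.07) if k=="kit" else (-.087,-.029,.029,.087)):
        for y in((-.035,.035) if k=="kit" else (0,)):
            q=[proj(T,[*pocket(k,x+dx*.023,y+dy*.023),.012]) for dx,dy in((-1,-1),(-1,1),(1,1),(1,-1))]
            q=((np.array(q)+.5-[150,160])*2.28-.5).astype(np.int32); cv2.polylines(t,[q],True,(255,0,0),1)
cv2.imwrite("pics/ov.png",t[:,:,::-1])
E
```

```text
sshort (array([0.5036241 , 0.18466459, 0.04715643]), np.float64(0.0005264816084543328))
slong0 (array([0.42716811, 0.3641381 , 0.0607442 ]), np.float64(0.0008717424059291942))
slong1 (array([0.54456187, 0.35475899, 0.06149621]), np.float64(0.0006746530169526394))
[186 166  10  28 101] [190.41584158 180.36633663] [0.20172009 0.97944325]
[473 212  15  11  60] [480.46666667 216.81666667] [ 0.84021735 -0.5422498 ]
```

View pics/ov.png

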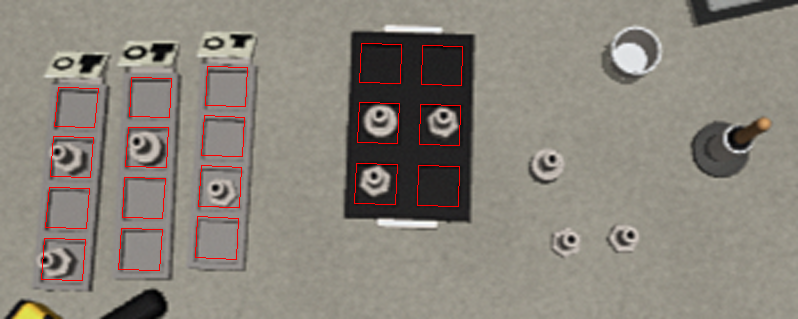

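```bash
cat > g.py <<'E'
import sys
from h import *
from scipy.spatial.transform import Rotation as R
s=get_state(); r=R.from_euler("xyz",s["tool_rot"],degrees=True).as_matrix()
d=np.array([float(v) for v in sys.argv[1:4]])-s["position"]
print(np.round(s["time_s"],1),np.round(r.T@d,4),"yaw",s["tool_rot"][2],"rows",np.linalg.norm(d)/.0417)
E
python3 - <<'E'
from h import *
S,T=snap("scene"),snap("top")
print(tri(S,(190.4,180.4),T,(480.5,216.8)))
X=tri(S,(188.3,166.8),T,(486.3,213))[0];print(X)
for z in(.144,.11,.074,.068): print(z,proj(S,[.5365,-.3795,z]),proj(T,[.5365,-.3795,z]))
E
python3 shift.py '0.45 -0.27 -0.25 0.1 -22.8;0.45 -0.27 -0.25 0.1 -22.8;0.45 -0.27 -0.25 0.1 -22.8;0.45 -0.27 -0.25 0.1 -22.8;0.45 -0.27 -0.25 0.1 -22.8;0.45 -0.27 -0.25 0.1 -22.8;0.45 -0.27 -0.25 0.1 -22.8;0.45 -0.27 -0.25 0.1 -22.8;0.45 -0.27 -0.25 0.1 -22.8;0.45 -0.27 -0.25 0.1 -22.8' 40
python3 g.py .5789 .004 .15
```

```text
(array([ 0.54200794, -0.38255451,  0.10677935]), np.float64(0.0017554832582834063))
[ 0.5420889  -0.38146232  0.14626226]
0.144 [189.88891579 166.49831352] [484.57713456 216.08998088]
0.11 [192.2561936  178.41653079] [479.50139089 219.06770389]
0.074 [194.68053004 190.62201356] [474.47996107 222.01356329]
0.068 [195.07665862 192.6163492 ] [473.67584315 222.48530509]
time_s: 1.23
position: [0.4359, 0.323, 0.1517]
tool_rot: [-179.5, -0.1, 179.3]
ft_force: [0.3, -1.4, -0.8]
finger_gap: 0.451
grasp_force: 0.0
1.2 [-0.1468 -0.3173  0.0041] yaw 179.32299466525538 rows 8.38453548562561
```

```bash
python3 shift.py '0.45 -0.147 -0.317 0.005 0;0.45 -0.147 -0.317 0.005 0;0.45 -0.147 -0.317 0.005 0;0.45 -0.147 -0.317 0.005 0;0.45 -0.147 -0.317 0.005 0;0.45 -0.147 -0.317 0.005 0;0.45 -0.147 -0.317 0.005 0;0.45 -0.147 -0.317 0.005 0;0.45 -0.147 -0.317 0.005 0;0.45 -0.147 -0.317 0.005 0'
python3 g.py .5789 .004 .061
```

```text
time_s: 2.07
position: [0.5825, 0.0088, 0.1486]
tool_rot: [-179.8, 0.2, 179.4]
ft_force: [-0.5, -0.5, 0.7]
finger_gap: 0.453
grasp_force: 0.0
2.1 [ 0.0038 -0.0046  0.0876] yaw 179.3802887734152 rows 2.105254454939827
```

```bash
python3 shift.py '0.45 0 0 0 0;0.45 0 0 0 0'
python3 g.py .5789 .004 .061
```

```text
time_s: 2.23
position: [0.5796, 0.0173, 0.1483]
tool_rot: [179.9, -0.0, -180.0]
ft_force: [0.3, 1.0, 0.0]
finger_gap: 0.45
grasp_force: 0.0
2.2 [ 0.0007 -0.0134  0.0873] yaw -179.96254129187926 rows 2.118697969190984
```

```bash
python3 shift.py '0.45 0.001 -0.013 0.04 0;0.45 0.001 -0.013 0.04 0;0.45 0.001 -0.013 0.04 0;0.45 0.001 -0.013 0.04 0'
python3 g.py .5789 .004 .061
```

```text
time_s: 2.57
position: [0.5787, 0.0047, 0.1089]
tool_rot: [180.0, -0.0, -179.9]
ft_force: [0.5, 0.1, 0.2]
finger_gap: 0.452
grasp_force: 0.0
2.6 [-0.0003 -0.0007  0.0479] yaw -179.9195791787657 rows 1.1476841622737592
```

Settling is good. I'll descend, grip and lift.

```bash
python3 shift.py '0.45 0 -0.001 0.024 0;0.45 0 -0.001 0.048 0;0.45 0 -0.001 0.048 0;0.1 0 -0.001 0.048 0;0.1 0 -0.001 0.048 0;0.1 0 -0.001 0.048 0;0.1 0 -0.001 0.048 0;0.1 0 -0.001 0.048 0' 40
python3 shift.py '0.1 0 0 -0.03 0;0.1 0 0 -0.06 0;0.1 0 0 -0.1 0;0.1 0 0 -0.1 0;0.1 0 0 -0.1 0'
python3 -c "
from h import *
for x in(-.087,-.029,.029,.087): print([np.round(pocket(k,x),4) for k in('long','round','short')])"
python3 g.py .498 .2735 .16
```

```text
time_s: 3.23
position: [0.58, 0.0022, 0.0619]
tool_rot: [180.0, 0.2, 180.0]
ft_force: [-1.0, 0.8, 4.8]
finger_gap: 0.195
grasp_force: 39.7
time_s: 3.65
position: [0.5808, 0.0016, 0.163]
tool_rot: [180.0, 0.3, 179.9]
ft_force: [-1.0, -0.2, -1.9]
finger_gap: 0.194
grasp_force: 39.5
[array([0.4311, 0.3611]), array([0.4407, 0.2748]), array([0.4516, 0.1891])]
[array([0.489, 0.358]), array([0.4986, 0.2723]), array([0.5095, 0.186 ])]
[array([0.547, 0.355]), array([0.5566, 0.2697]), array([0.5675, 0.183 ])]
[array([0.6049, 0.3519]), array([0.6145, 0.2672]), array([0.6254, 0.1799])]
3.6 [0.0831 0.2717 0.0026] yaw 179.92707304243447 rows 6.815131127709207
```

```bash
python3 shift.py '0.1 0.082 0.27 0 0;0.1 0.082 0.27 0 0;0.1 0.082 0.27 0 0;0.1 0.082 0.27 0 0;0.1 0.082 0.27 0 0;0.1 0.082 0.27 0 0;0.1 0.082 0.27 0 0;0.1 0.082 0.27 0 0;0.1 0.082 0.27 0 0;0.1 0.082 0.27 0 0'
python3 g.py .4986 .2723 .062
```

```text
time_s: 4.48
position: [0.4963, 0.2706, 0.159]
tool_rot: [-179.9, -0.1, 180.0]
ft_force: [-0.0, -0.7, -1.5]
finger_gap: 0.192
grasp_force: 39.5
4.5 [-0.0025  0.0019  0.097 ] yaw 179.96574008270704 rows 2.326846324000083
```

```bash
python3 shift.py '0.1 -0.002 0.002 0.04 0;0.1 -0.002 0.002 0.075 0;0.1 -0.002 0.002 0.075 0;0.1 -0.002 0.002 0.09 0;0.1 -0.002 0.002 0.096 0;0.1 -0.002 0.002 0.096 0'
python3 g.py .4986 .2723 .062
```

```text
time_s: 4.98
position: [0.4991, 0.2719, 0.0639]
tool_rot: [-179.9, -0.1, 179.8]
ft_force: [-0.2, -0.9, -1.0]
finger_gap: 0.192
grasp_force: 39.6
5.0 [0.0005 0.0004 0.0019] yaw 179.8270131985951 rows 0.04775952226607611
```

Down 1.5 mm more, then release (opening only partly) and rise. Next is the long nut at (0.5446, 0.3548).

```bash
python3 shift.py '0.1 0 0 0.0015 0;0.1 0 0 0.0015 0;0.45 0 0 0.0015 0;0.45 0 0 0.0015 0;0.45 0 0 0.0015 0;0.45 0 0 -0.04 0;0.45 0 0 -0.08 0;0.45 0 0 -0.08 0'
python3 g.py .5446 .3548 .10
```

```text
time_s: 5.65
position: [0.5031, 0.2763, 0.1507]
tool_rot: [179.6, 0.6, 179.9]
ft_force: [1.0, 0.9, 0.4]
finger_gap: 0.454
grasp_force: 0.0
5.6 [-0.0409  0.0782  0.0516] yaw 179.93936624375323 rows 2.4510424419070995
```

```bash
python3 shift.py '0.45 -0.044 0.081 0 0;0.45 -0.044 0.081 0 0;0.45 -0.044 0.081 0 0;0.45 -0.044 0.081 0.045 0;0.45 -0.044 0.081 0.045 0;0.45 -0.044 0.081 0.045 0;0.45 -0.044 0.081 0.045 0'
python3 g.py .5446 .3548 .061
python3 -c "
from h import *
S,T=snap('scene'),snap('top','a')
print(nut(S,T,proj(S,[.4986,.2723,.062]),.062))"
```

```text
time_s: 6.23
position: [0.543, 0.3541, 0.0995]
tool_rot: [-179.9, -0.0, 179.9]
ft_force: [1.0, 0.4, 0.2]
finger_gap: 0.448
grasp_force: 0.0
6.2 [-0.0016  0.0008  0.0385] yaw 179.93103018797137 rows 0.9250665311389928
(array([0.49867587, 0.2750753 , 0.06103776]), np.float64(0.0010139665492110155))
```

The placed round nut measures (0.4987, 0.2751), top at 0.061, so it sits properly. Now I'll grip the long nut.

```bash
python3 shift.py '0.45 -0.0015 0.001 0.02 0;0.45 -0.0015 0.001 0.038 0;0.45 -0.0015 0.001 0.038 0;0.1 -0.0015 0.001 0.038 0;0.1 -0.0015 0.001 0.038 0;0.1 -0.0015 0.001 0.038 0;0.1 -0.0015 0.001 0.038 0;0.1 -0.0015 0.001 0.038 0' 40
python3 shift.py '0.1 0 0 -0.03 0;0.1 0 0 -0.06 0;0.1 0 0 -0.1 0;0.1 0 0 -0.1 0;0.1 0 0 -0.1 0'
python3 -c "
from h import *
print(pocket('kit',0,.035))"
python3 g.py .5788 .0066 .16
```

```text
time_s: 7.0
position: [0.5455, 0.3562, 0.0626]
tool_rot: [179.9, 0.1, 179.9]
ft_force: [-0.3, -1.6, 3.6]
finger_gap: 0.192
grasp_force: 39.2
time_s: 7.42
position: [0.5465, 0.357, 0.1645]
tool_rot: [179.8, 0.3, 179.9]
ft_force: [-0.1, -0.4, -1.8]
finger_gap: 0.193
grasp_force: 39.4
[0.57883176 0.00655203]
7.4 [-0.0327 -0.3504  0.0033] yaw 179.94251830948474 rows 8.439823864232734
```

```bash
python3 shift.py '0.1 -0.034 -0.349 0.002 0;0.1 -0.034 -0.349 0.002 0;0.1 -0.034 -0.349 0.002 0;0.1 -0.034 -0.349 0.002 0;0.1 -0.034 -0.349 0.002 0;0.1 -0.034 -0.349 0.002 0;0.1 -0.034 -0.349 0.002 0;0.1 -0.034 -0.349 0.002 0;0.1 -0.034 -0.349 0.002 0;0.1 -0.034 -0.349 0.002 0'
python3 shift.py '0.1 0 0 0.05 0;0.1 0 0 0.05 0;0.1 0 0 0.05 0;0.1 0 0 0.05 0'
python3 g.py .5788 .0066 .062
```

```text
time_s: 8.25
position: [0.5773, -0.0014, 0.1578]
tool_rot: [-179.7, -0.2, 179.4]
ft_force: [0.5, -0.4, -2.0]
finger_gap: 0.195
grasp_force: 39.4
time_s: 8.58
position: [0.5773, 0.0078, 0.1084]
tool_rot: [180.0, -0.2, -180.0]
ft_force: [-0.1, -0.3, -1.6]
finger_gap: 0.195
grasp_force: 39.4
8.6 [-0.0017 -0.0012  0.0464] yaw -179.9535885204598 rows 1.112762550762516
```

```bash
python3 shift.py '0.1 -0.001 -0.001 0.03 0;0.1 -0.001 -0.001 0.042 0;0.1 -0.001 -0.001 0.046 0;0.1 -0.001 -0.001 0.046 0;0.1 -0.001 -0.001 0.046 0;0.45 -0.001 -0.001 0.046 0;0.45 -0.001 -0.001 0.046 0;0.45 -0.001 -0.001 0.046 0;0.45 -0.001 -0.001 0.006 0;0.45 -0.001 -0.001 -0.04 0'
python3 shift.py '0.45 0 0 0 0;0.45 0.05 -0.188 0 0;0.45 0.05 -0.188 0 0;0.45 0.05 -0.188 0 0;0.45 0.05 -0.188 0 0;0.45 0.05 -0.188 0 0;0.45 0.05 -0.188 0 0;0.45 0.05 -0.188 0 0;0.45 0.05 -0.188 0 0'
python3 - <<'E'
from h import *
S,T=snap('scene','b'),snap('top','b')
for k,p,z in(("new",[.5788,.0066],.062),("lround",[.5263,-.1818],.058),("ls1",[.4402,-.2008],.044),("ls2",[.4435,-.2647],.044)):
    print(k,nut(S,T,proj(S,[*p,z]),z))
c=np.vstack([cv2.resize(S["color"][180:290,180:370],(760,440),interpolation=2)])
cv2.imwrite("pics/b.png",c[:,:,::-1])
E
python3 g.py .5263 -.1818 .1
```

```text
time_s: 9.42
position: [0.5772, 0.0057, 0.1433]
tool_rot: [-180.0, -0.4, 180.0]
ft_force: [1.4, 0.5, 0.5]
finger_gap: 0.449
grasp_force: 0.0
time_s: 10.17
position: [0.5298, -0.1815, 0.1453]
tool_rot: [180.0, 0.1, 180.0]
ft_force: [-0.1, -0.9, 0.7]
finger_gap: 0.454
grasp_force: 0.0
new (array([0.57881308, 0.00580517, 0.06108028]), np.float64(0.00041451326902787147))
lround (array([ 0.52630251, -0.18183708,  0.0564248 ]), np.float64(0.00031402251024782995))
ls1 (array([ 0.44016072, -0.20081969,  0.0425723 ]), np.float64(0.0012277130130602734))
ls2 (array([ 0.44652681, -0.26484145,  0.04443381]), np.float64(0.0019983388534768106))
10.3 [ 0.0039 -0.0017  0.0452] yaw -179.86822297856892 rows 1.0886121611711053
```

View pics/b.png

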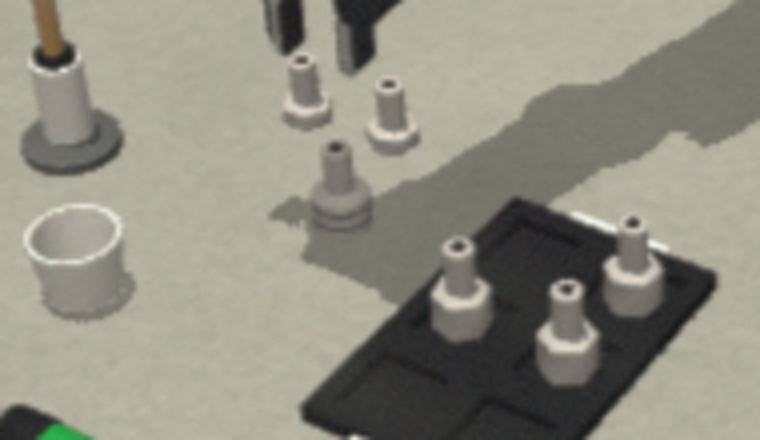

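The kit tray now holds three long hex nuts, all upright. The loose nuts are unmoved at scene pixels (263,217), (277,201) and (255,195). Next is the loose round nut.

```bash
python3 shift.py '0.45 0.004 -0.001 0.04 0;0.45 0.004 -0.001 0.04 0;0.45 0.004 -0.001 0.04 0;0.45 0.004 -0.001 0.04 0'
python3 g.py .5263 -.1818 .057
```

```text
time_s: 10.6
position: [0.5258, -0.182, 0.1055]
tool_rot: [180.0, 0.0, -179.9]
ft_force: [0.8, 0.0, 0.1]
finger_gap: 0.449
grasp_force: 0.0
10.6 [-0.0005  0.0002  0.0485] yaw -179.93648116845682 rows 1.1634554439107243
```

Next target is the round-tray pocket at −87, i.e. (0.4407, 0.2755).

```bash
python3 shift.py '0.45 0 0 0.03 0;0.45 0 0 0.048 0;0.45 0 0 0.048 0;0.1 0 0 0.048 0;0.1 0 0 0.048 0;0.1 0 0 0.048 0;0.1 0 0 0.048 0;0.1 0 0 0.048 0' 40
python3 shift.py '0.1 0 0 -0.03 0;0.1 0 0 -0.06 0;0.1 0 0 -0.1 0;0.1 0 0 -0.1 0;0.1 0 0 -0.1 0'
python3 g.py .4407 .2755 .16
```

```text
time_s: 11.27
position: [0.5265, -0.1833, 0.0585]
tool_rot: [-180.0, 0.2, 180.0]
ft_force: [0.1, 0.1, 6.4]
finger_gap: 0.195
grasp_force: 39.8
time_s: 11.68
position: [0.5269, -0.1838, 0.1595]
tool_rot: [-179.9, 0.3, 179.9]
ft_force: [-0.7, -0.7, -1.5]
finger_gap: 0.197
grasp_force: 39.6
11.7 [ 0.0868  0.4592 -0.0017] yaw 179.9242003205405 rows 11.207192967797763
```

```bash
python3 shift.py '0.1 0.043 0.23 0 0;0.1 0.043 0.23 0 0;0.1 0.043 0.23 0 0;0.1 0.043 0.23 0 0;0.1 0.043 0.23 0 0;0.1 0.043 0.23 0 0'
python3 shift.py '0.1 0.043 0.23 0 0;0.1 0.043 0.23 0 0;0.1 0.043 0.23 0 0;0.1 0.043 0.23 0 0;0.1 0.043 0.23 0 0;0.1 0.043 0.23 0 0;0.1 0.043 0.23 0 0;0.1 0.043 0.23 0 0;0.1 0.043 0.23 0.05 0;0.1 0.043 0.23 0.05 0'
python3 shift.py '0.1 0 0 0 0;0.1 0 0 0 0'
python3 g.py .4407 .2755 .063
```

```text
time_s: 12.18
position: [0.48, 0.0512, 0.1557]
tool_rot: [179.9, -0.2, -179.8]
ft_force: [0.4, -0.0, -1.1]
finger_gap: 0.191
grasp_force: 39.6
time_s: 13.02
position: [0.4376, 0.2736, 0.1031]
tool_rot: [-179.7, -0.4, 179.9]
ft_force: [-1.5, -0.5, -2.4]
finger_gap: 0.191
grasp_force: 39.6
time_s: 13.18
position: [0.4391, 0.2748, 0.1063]
tool_rot: [-179.8, -0.2, 179.8]
ft_force: [-0.6, -0.1, -0.1]
finger_gap: 0.196
grasp_force: 39.6
13.2 [-0.0017  0.0009  0.0433] yaw 179.83462418528504 rows 1.038714458000061
```

```bash
python3 shift.py '0.1 -0.001 0 0.03 0;0.1 -0.001 0 0.04 0;0.1 -0.001 0 0.044 0;0.1 -0.001 0 0.044 0;0.1 -0.001 0 0.044 0;0.45 -0.001 0 0.044 0;0.45 -0.001 0 0.044 0;0.45 -0.001 0 0.044 0;0.45 -0.001 0 0.01 0;0.45 -0.001 0 -0.03 0'
python3 shift.py '0.45 0 0 0 0;0.45 0 -0.235 0 0;0.45 0 -0.235 0 0;0.45 0 -0.235 0 0;0.45 0 -0.235 0 0;0.45 0 -0.235 0 0;0.45 0 -0.235 0 0;0.45 0 -0.235 0 0;0.45 0 -0.235 0 0'
python3 g.py .4402 -.2008 .12
python3 - <<'E'
from h import *
S,T=snap('scene'),snap('top')
for k,p,z in(("r",[.4407,.2755],.062),("ls1",[.4402,-.2008],.044),("ls2",[.4435,-.2647],.044)):
    print(k,nut(S,T,proj(S,[*p,z]),z))
E
```

```text
time_s: 14.02
position: [0.439, 0.2758, 0.1357]
tool_rot: [-179.8, -0.3, 180.0]
ft_force: [1.4, 0.5, -0.0]
finger_gap: 0.451
grasp_force: 0.0
time_s: 14.77
position: [0.4407, 0.0399, 0.1373]
tool_rot: [-180.0, 0.1, 179.7]
ft_force: [-0.5, 0.9, 0.1]
finger_gap: 0.447
grasp_force: 0.0
14.8 [-0.0009 -0.2407  0.0175] yaw 179.67610345044068 rows 5.786292107810241
r (array([0.44052083, 0.27821526, 0.06322444]), np.float64(0.0005157136527701869))
ls1 (array([ 0.44014663, -0.20079862,  0.0426196 ]), np.float64(0.0011845650431661612))
ls2 (array([ 0.4436241 , -0.26498181,  0.04222037]), np.float64(0.001272941230793377))
```

```bash
python3 shift.py '0.45 -0.001 -0.241 0 0;0.45 -0.001 -0.241 0 0;0.45 -0.001 -0.241 0 0;0.45 -0.001 -0.241 0 0;0.45 -0.001 -0.241 0 0;0.45 -0.001 -0.241 0 0;0.45 -0.001 -0.241 0.04 0;0.45 -0.001 -0.241 0.04 0;0.45 -0.001 -0.241 0.04 0;0.45 -0.001 -0.241 0.04 0'
python3 g.py .4402 -.2008 .043
```

```text
time_s: 15.7
position: [0.4423, -0.197, 0.0976]
tool_rot: [180.0, 0.0, -179.8]
ft_force: [0.3, 0.5, 0.6]
finger_gap: 0.449
grasp_force: 0.0
15.7 [ 0.0022 -0.0039  0.0546] yaw -179.81203339975198 rows 1.3147207303032493
```

```bash
python3 shift.py '0.45 0.002 -0.004 0.03 0;0.45 0.002 -0.004 0.054 0;0.45 0.002 -0.004 0.054 0;0.45 0.002 -0.004 0.054 0;0.1 0.002 -0.004 0.054 0;0.1 0.002 -0.004 0.054 0;0.1 0.002 -0.004 0.054 0;0.1 0.002 -0.004 0.054 0;0.1 0.002 -0.004 0.054 0' 40
python3 shift.py '0.1 0 0 -0.03 0;0.1 0 0 -0.06 0;0.1 0 0 -0.1 0;0.1 0 0 -0.1 0;0.1 0 0 -0.1 0'
python3 g.py .4516 .1891 .143
```

```text
time_s: 16.45
position: [0.4407, -0.2027, 0.0449]
tool_rot: [-180.0, 0.2, -180.0]
ft_force: [0.7, 2.3, 9.3]
finger_gap: 0.19
grasp_force: 39.1
time_s: 16.87
position: [0.4409, -0.2039, 0.1459]
tool_rot: [-179.9, 0.4, 179.9]
ft_force: [0.1, 1.1, -1.9]
finger_gap: 0.193
grasp_force: 39.3
16.9 [-0.0101  0.3931  0.0019] yaw 179.9180088497342 rows 9.429295546370092
```

```bash
python3 shift.py '0.1 -0.011 0.393 0 0;0.1 -0.011 0.393 0 0;0.1 -0.011 0.393 0 0;0.1 -0.011 0.393 0 0;0.1 -0.011 0.393 0 0;0.1 -0.011 0.393 0 0;0.1 -0.011 0.393 0 0;0.1 -0.011 0.393 0 0;0.1 -0.011 0.393 0 0;0.1 -0.011 0.393 0 0'
python3 shift.py '0.1 0 0 0.045 0;0.1 0 0 0.045 0;0.1 0 0 0.045 0;0.1 0 0 0.045 0;0.1 0 0 0.045 0'
python3 g.py .4516 .1891 .049
```

```text
time_s: 17.7
position: [0.4501, 0.1967, 0.1424]
tool_rot: [179.8, 0.0, -179.6]
ft_force: [0.2, 0.8, -0.3]
finger_gap: 0.191
grasp_force: 39.4
time_s: 18.12
position: [0.4509, 0.1887, 0.099]
tool_rot: [-180.0, 0.1, 179.8]
ft_force: [0.3, -0.5, -0.5]
finger_gap: 0.196
grasp_force: 39.4
18.1 [-0.0006  0.0004  0.05  ] yaw 179.8334099240069 rows 1.1987612171767081
```

```bash
python3 shift.py '0.1 0 0 0.03 0;0.1 0 0 0.045 0;0.1 0 0 0.05 0;0.1 0 0 0.05 0;0.1 0 0 0.05 0;0.45 0 0 0.05 0;0.45 0 0 0.05 0;0.45 0 0 0.05 0;0.45 0 0 0.01 0;0.45 0 0 -0.03 0'
python3 shift.py '0.45 0 0 0 0;0.45 0 -0.23 0 0;0.45 0 -0.23 0 0;0.45 0 -0.23 0 0;0.45 0 -0.23 0 0;0.45 0 -0.23 0 0;0.45 0 -0.23 0 0;0.45 0 -0.23 0 0;0.45 0 -0.23 0 0;0.45 0 -0.23 0 0'
python3 g.py .4437 -.265 .1
python3 - <<'E'
from h import *
S,T=snap('scene'),snap('top')
for k,p,z in(("s1",[.4516,.1891],.048),("ls2",[.4435,-.2647],.044)):
    print(k,nut(S,T,proj(S,[*p,z]),z))
E
```

```text
time_s: 18.95
position: [0.4488, 0.1889, 0.1264]
tool_rot: [-179.8, -0.4, 180.0]
ft_force: [1.4, -0.4, -1.1]
finger_gap: 0.443
grasp_force: 0.0
time_s: 19.78
position: [0.4507, -0.0393, 0.1282]
tool_rot: [180.0, 0.0, 180.0]
ft_force: [-0.1, 0.4, -0.4]
finger_gap: 0.451
grasp_force: 0.0
19.8 [ 0.007  -0.2257  0.0281] yaw 179.99143869991295 rows 5.456465983342215
s1 (array([0.45061004, 0.18974375, 0.04698385]), np.float64(0.00016285153094248788))
ls2 (array([ 0.44362125, -0.26496226,  0.04222117]), np.float64(0.0012541820037060723))
```

```bash
python3 shift.py '0.45 0.007 -0.226 0 0;0.45 0.007 -0.226 0 0;0.45 0.007 -0.226 0 0;0.45 0.007 -0.226 0 0;0.45 0.007 -0.226 0 0;0.45 0.007 -0.226 0 0;0.45 0.007 -0.226 0.03 0;0.45 0.007 -0.226 0.03 0;0.45 0.007 -0.226 0.03 0;0.45 0.007 -0.226 0.03 0'
python3 g.py .4437 -.265 .043
```

```text
time_s: 20.72
position: [0.4438, -0.2639, 0.0983]
tool_rot: [179.9, -0.0, -179.8]
ft_force: [0.3, -0.3, 1.3]
finger_gap: 0.448
grasp_force: 0.0
20.7 [ 0.0001 -0.0012  0.0553] yaw -179.82902296228457 rows 1.326002344183669
```

Target pocket for this one is the short tray +29 at (0.5675, 0.183).

```bash
python3 shift.py '0.45 0 -0.001 0.03 0;0.45 0 -0.001 0.055 0;0.45 0 -0.001 0.055 0;0.45 0 -0.001 0.055 0;0.1 0 -0.001 0.055 0;0.1 0 -0.001 0.055 0;0.1 0 -0.001 0.055 0;0.1 0 -0.001 0.055 0;0.1 0 -0.001 0.055 0' 40
python3 shift.py '0.1 0 0 -0.03 0;0.1 0 0 -0.06 0;0.1 0 0 -0.1 0;0.1 0 0 -0.12 0;0.1 0 0 -0.12 0;0.1 0 0 -0.12 0'
python3 g.py .5675 .183 .163
```

```text
time_s: 21.47
position: [0.4444, -0.2669, 0.0446]
tool_rot: [-180.0, 0.2, 180.0]
ft_force: [-0.4, 2.7, 7.8]
finger_gap: 0.191
grasp_force: 39.4
time_s: 21.97
position: [0.4437, -0.2678, 0.1647]
tool_rot: [-179.9, 0.2, 179.9]
ft_force: [-1.0, -0.0, -1.5]
finger_gap: 0.191
grasp_force: 39.3
22.0 [-0.1231  0.451   0.0011] yaw 179.91386728050983 rows 11.210931364497789
```

```bash
python3 shift.py '0.1 -0.062 0.226 0 0;0.1 -0.062 0.226 0 0;0.1 -0.062 0.226 0 0;0.1 -0.062 0.226 0 0;0.1 -0.062 0.226 0 0;0.1 -0.062 0.226 0 0'
python3 shift.py '0.1 -0.062 0.226 0 0;0.1 -0.062 0.226 0 0;0.1 -0.062 0.226 0 0;0.1 -0.062 0.226 0 0;0.1 -0.062 0.226 0 0;0.1 -0.062 0.226 0 0;0.1 -0.062 0.226 0 0;0.1 -0.062 0.226 0.03 0;0.1 -0.062 0.226 0.06 0;0.1 -0.062 0.226 0.06 0'
python3 shift.py '0.1 0 0 0 0;0.1 0 0 0 0'
python3 g.py .5675 .183 .049
```

```text
time_s: 22.47
position: [0.5054, -0.0362, 0.1618]
tool_rot: [179.9, -0.1, -179.8]
ft_force: [1.3, -0.3, -1.6]
finger_gap: 0.194
grasp_force: 39.3
time_s: 23.3
position: [0.5628, 0.1825, 0.0968]
tool_rot: [-179.7, -0.7, 180.0]
ft_force: [-1.6, -0.2, -0.5]
finger_gap: 0.191
grasp_force: 39.3
time_s: 23.47
position: [0.5675, 0.1843, 0.1029]
tool_rot: [-180.0, -0.0, 179.9]
ft_force: [0.3, -0.6, -0.6]
finger_gap: 0.192
grasp_force: 39.3
23.5 [-0.     -0.0013  0.0539] yaw 179.92713181192207 rows 1.294106112264213
```

```bash
python3 shift.py '0.1 0 -0.001 0.03 0;0.1 0 -0.001 0.05 0;0.1 0 -0.001 0.054 0;0.1 0 -0.001 0.054 0;0.1 0 -0.001 0.054 0;0.45 0 -0.001 0.054 0;0.45 0 -0.001 0.054 0;0.45 0 -0.001 0.054 0;0.45 0 -0.001 0.014 0;0.45 0 -0.001 -0.026 0'
python3 shift.py '0.45 0 0 -0.08 0;0.45 0 0 -0.08 0;0.45 0 0 -0.08 0;0.45 0.01 -0.25 -0.08 0;0.45 0.01 -0.25 -0.08 0;0.45 0.01 -0.25 -0.08 0;0.45 0.01 -0.25 -0.08 0;0.45 0.01 -0.25 -0.08 0;0.45 0.01 -0.25 -0.08 0;0.45 0.01 -0.25 -0.08 0'
python3 shift.py '0.45 0 0 0 0;0.45 0 0 0 0'
python3 g.py .542 -.382 .2
python3 - <<'E'
from h import *
S,T=snap('scene','d'),snap('top','d')
for k,p,z in(("s2",[.5675,.183],.048),("s1",[.4516,.1891],.048),("r",[.4405,.2782],.062),("r2",[.4987,.275],.062),("r3",[.5542,.2684],.062),("new",[.5788,.0058],.062)):
    print(k,nut(S,T,proj(S,[*p,z]),z))
c=cv2.resize(S["color"][160:360,170:530],(792,440),interpolation=2)
cv2.imwrite("pics/d.png",c[:,:,::-1])
E
```

```text
time_s: 24.3
position: [0.5657, 0.183, 0.1276]
tool_rot: [-179.9, -0.4, 180.0]
ft_force: [1.0, -0.6, 0.7]
finger_gap: 0.448
grasp_force: 0.0
time_s: 25.13
position: [0.556, -0.0782, 0.2089]
tool_rot: [-179.6, -0.1, 179.1]
ft_force: [0.2, -2.4, 0.2]
finger_gap: 0.446
grasp_force: 0.0
time_s: 25.3
position: [0.5574, -0.0662, 0.2091]
tool_rot: [180.0, 0.0, 179.9]
ft_force: [0.3, 0.8, -0.2]
finger_gap: 0.453
grasp_force: 0.0
25.3 [ 0.0149 -0.3158  0.009 ] yaw 179.90216554347668 rows 7.585500453597303
s2 (array([0.5674375 , 0.18510328, 0.04691067]), np.float64(0.0008357358912275989))
s1 (array([0.45061749, 0.18974671, 0.04699326]), np.float64(0.00015442260450670457))
r (array([0.4407028 , 0.27876536, 0.06129545]), np.float64(0.0005334671633647123))
r2 (array([0.4986583 , 0.27510871, 0.0609234 ]), np.float64(0.0011442471683913201))
r3 (array([0.55411195, 0.26836111, 0.06099589]), np.float64(0.0007568038422424895))
new (array([0.57866085, 0.0056913 , 0.06113956]), np.float64(0.0004038885701741325))
```

View pics/d.png

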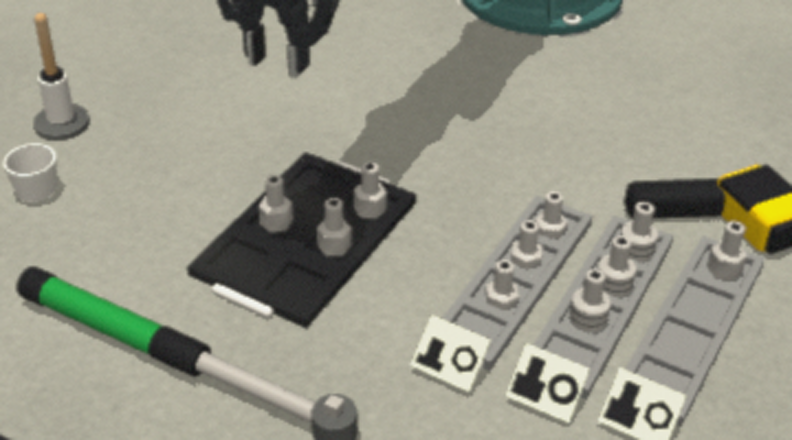

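All the stock nuts are seated in the right trays and the kit nuts are upright. The tin is at scene pixel ~(185,238) and the brush is in its stand. Now the brush.

```bash
python3 shift.py '0.45 0.015 -0.316 0 0;0.45 0.015 -0.316 0 0;0.45 0.015 -0.316 0 0;0.45 0.015 -0.316 0 0;0.45 0.015 -0.316 0 0;0.45 0.015 -0.316 0 0;0.45 0.015 -0.316 0 0;0.45 0.015 -0.316 0 0;0.45 0.015 -0.316 0 0;0.45 0.015 -0.316 0 0'
python3 shift.py '0.45 0 0 0 0;0.45 0 0 0 0'
python3 g.py .542 -.382 .122
python3 - <<'E'
from h import *
S,T=snap('scene','e'),snap('top','e')
# brush handle and tin rim again
for I in(S,T):
    h=cv2.cvtColor(I["color"],cv2.COLOR_RGB2HSV)
    m=(h[:,:,0]<18)&(h[:,:,1]>90)&(h[:,:,2]>60)
    n,l,st,ce=cv2.connectedComponentsWithStats(m.astype(np.uint8))
    print([(st[i].tolist(),ce[i].round(1)) for i in range(1,n) if st[i,4]>15 and (180<ce[i][0]<200 or 460<ce[i][0]<500) and ce[i][1]<240])
c=np.hstack([cv2.resize(S["color"][215:265,170:230],(360,300),interpolation=2),cv2.resize(T["color"][160:210,400:460],(360,300),interpolation=2)])
cv2.imwrite("pics/e.png",c[:,:,::-1])
E
```

```text
time_s: 26.23
position: [0.5425, -0.3826, 0.2087]
tool_rot: [180.0, 0.0, 179.9]
ft_force: [1.1, 0.7, 0.8]
finger_gap: 0.45
grasp_force: 0.0
time_s: 26.4
position: [0.5436, -0.3787, 0.209]
tool_rot: [179.9, 0.0, -179.8]
ft_force: [0.1, -0.6, -0.8]
finger_gap: 0.448
grasp_force: 0.0
26.4 [ 0.0016 -0.0035  0.087 ] yaw -179.77408915818225 rows 2.087436875539983
[([187, 167, 9, 27, 94], array([190.6, 180.9]))]
[([473, 212, 15, 11, 63], array([479.8, 217.3]))]
```

View pics/e.png

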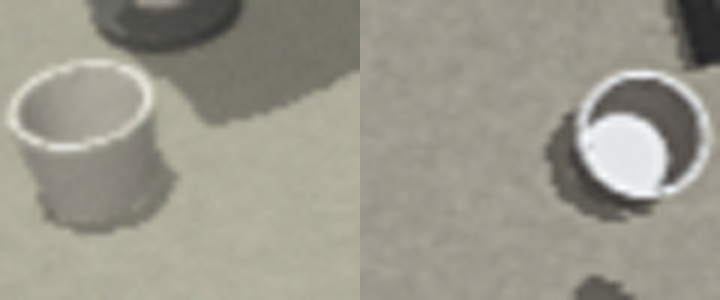

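The tin has been knocked aside: its rim centre is now at scene (183,232) and top (447,182). I'll re-triangulate it and grip the brush.

```bash
python3 - <<'E'
from h import *
S,T=snap('scene'),snap('top')
print("tin",tri(S,(183.1,232.3),T,(446.8,182.3)), "brush",tri(S,(190.6,180.9),T,(479.8,217.3)))
E
python3 shift.py '0.45 0.002 -0.003 0.04 0;0.45 0.002 -0.003 0.086 0;0.45 0.002 -0.003 0.086 0;0.45 0.002 -0.003 0.086 0;0.45 0.002 -0.003 0.086 0'
python3 g.py .542 -.382 .122
```

```text
tin (array([ 0.64777862, -0.32960234,  0.03807176]), np.float64(0.0009001441308877482)) brush (array([ 0.54151754, -0.38198383,  0.10501894]), np.float64(0.0006025351604494748))
time_s: 27.02
position: [0.541, -0.385, 0.1239]
tool_rot: [-180.0, 0.1, 180.0]
ft_force: [1.0, 0.1, -0.2]
finger_gap: 0.453
grasp_force: 0.0
27.0 [-0.001   0.003   0.0019] yaw 179.989359119446 rows 0.08883179875626779
```

```bash
python3 shift.py '0.45 0 0.002 0 0;0.45 0 0.002 0 0;0.05 0 0.002 0 0;0.05 0 0.002 0 0;0.05 0 0.002 0 0;0.05 0 0.002 0 0;0.05 0 0.002 0 0;0.05 0 0.002 0 0' 50
python3 g.py .542 -.382 .122
python3 shift.py '0.05 0 0 -0.03 0;0.05 0 0 -0.06 0;0.05 0 0 -0.09 0;0.05 0 0 -0.09 0;0.05 0 0 -0.09 0;0.05 0 0 -0.09 0'
python3 g.py .648 -.3297 .21
python3 - <<'E'
from h import *
S,T=snap('scene','f'),snap('top')
cv2.imwrite("pics/f.png",cv2.resize(S["color"][90:270,120:280],(533,600),interpolation=2)[:,:,::-1])
E
```

```text
time_s: 27.68
position: [0.5406, -0.3835, 0.1238]
tool_rot: [-180.0, 0.0, 179.9]
ft_force: [-1.2, 0.8, 5.3]
finger_gap: 0.146
grasp_force: 49.0
27.7 [-0.0014  0.0015  0.0018] yaw 179.9473516452765 rows 0.06518864606775884
time_s: 28.18
position: [0.5394, -0.3829, 0.2122]
tool_rot: [180.0, -0.1, 179.9]
ft_force: [-0.5, 0.0, -0.3]
finger_gap: 0.151
grasp_force: 48.8
28.2 [-0.1086  0.0533  0.0021] yaw 179.9446049201474 rows 2.901713608511466
```

View pics/f.png

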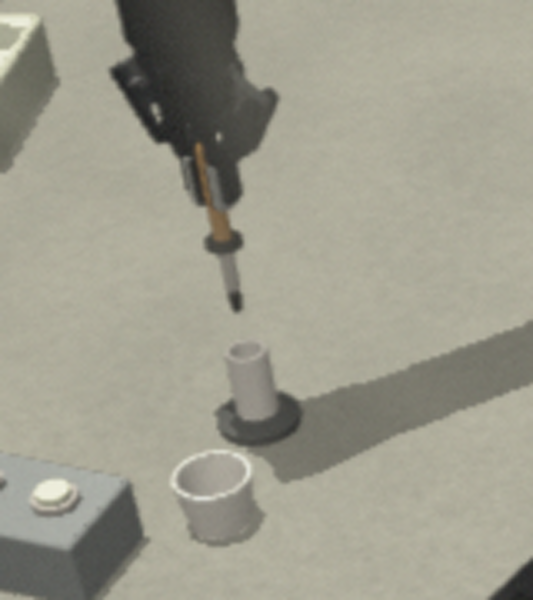

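The brush is held, with its tip at about scene pixel (190.8,182.4). The stand rim is at (194,195) and the tin rim at (183.5,232).

```bash
python3 - <<'E'
from h import *
S=snap('scene')
print("tip",plane(S,(190.5,182.),.102),"collar",plane(S,(120+223/3.33-.4,90+241/3.33-.4),.102+.058),"stand",plane(S,(193.8,194.9),.068),"tin",plane(S,(183.1,232.3),.042))
print(get_state()["position"])
E
python3 shift.py '0.05 -0.108 0.053 0 0;0.05 -0.108 0.053 0 0;0.05 -0.108 0.053 0 0;0.05 -0.108 0.053 0 0;0.05 -0.108 0.053 0 0;0.05 -0.108 0.053 0 0'
python3 g.py .648 -.3297 .13
```

```text
tip [ 0.54207974 -0.38210206  0.102     ] collar [ 0.54330485 -0.38046797  0.16      ] stand [ 0.54587759 -0.37582239  0.068     ] tin [ 0.65135776 -0.32622773  0.042     ]
[ 0.53901026 -0.38263185  0.21109404]
time_s: 28.83
position: [0.6473, -0.33, 0.2113]
tool_rot: [180.0, -0.2, 180.0]
ft_force: [-0.5, -0.6, -0.6]
finger_gap: 0.15
grasp_force: 48.8
28.8 [-0.0009  0.0003  0.0813] yaw 179.9986120135355 rows 1.9491733793224653
```

```bash
python3 shift.py '0.05 -0.001 0.001 0.04 0;0.05 -0.001 0.001 0.07 0;0.05 -0.001 0.001 0.082 0;0.05 -0.001 0.001 0.082 0;0.05 -0.001 0.001 0.082 0;0.05 -0.001 0.001 0.082 0;0.05 -0.001 0.001 0.082 0'
python3 -c "
from h import *
S=snap('scene','g')
cv2.imwrite('pics/g.png',cv2.resize(S['color'][150:270,130:290],(800,600),interpolation=2)[:,:,::-1])"
python3 shift.py '0.05 0 0 -0.03 0;0.05 0 0 -0.06 0;0.05 0 0 -0.095 0;0.05 0 0 -0.095 0;0.05 0 0 -0.095 0'
python3 g.py .577 .0055 .22
```

```text
time_s: 29.42
position: [0.6505, -0.3303, 0.1334]
tool_rot: [-179.9, 0.2, 179.9]
ft_force: [0.1, 0.0, -0.7]
finger_gap: 0.15
grasp_force: 48.8
time_s: 29.88
position: [0.6516, -0.3301, 0.2309]
tool_rot: [-179.8, 0.5, 179.9]
ft_force: [0.3, -0.2, -1.2]
finger_gap: 0.15
grasp_force: 48.8
29.9 [0.075  0.3356 0.0091] yaw 179.9485242430962 rows 8.248795190382442
```

View pics/g.png

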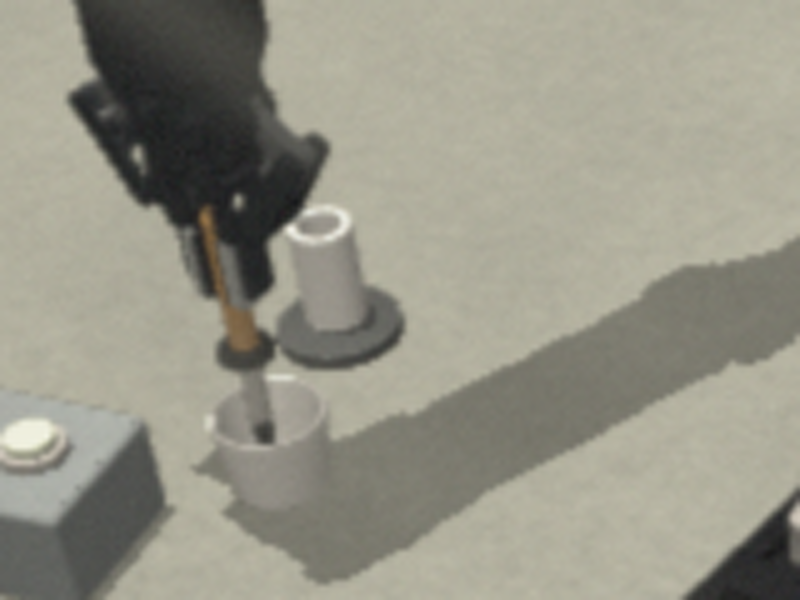

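The tip is well down inside the tin, at crop (263,433). Next is the dab.

```bash
python3 shift.py '0.05 0.075 0.336 0 0;0.05 0.075 0.336 0 0;0.05 0.075 0.336 0 0;0.05 0.075 0.336 0 0;0.05 0.075 0.336 0 0;0.05 0.075 0.336 0 0;0.05 0.075 0.336 0 0;0.05 0.075 0.336 0 0;0.05 0.075 0.336 0 0;0.05 0.075 0.336 0 0'
python3 shift.py '0.05 0 0 0.03 0;0.05 0 0 0.03 0;0.05 0 0 0.03 0;0.05 0 0 0.03 0'
python3 g.py .577 .0055 .17
python3 - <<'E'
from h import *
S,T=snap('scene','i'),snap('top')
cv2.imwrite('pics/i.png',cv2.resize(S['color'][170:290,260:420],(800,600),interpolation=2)[:,:,::-1])
print(nut(S,T,proj(S,[.5787,.0057,.062]),.062))
E
```

```text
time_s: 30.72
position: [0.5728, 0.0127, 0.2258]
tool_rot: [179.9, -0.1, -179.5]
ft_force: [-0.2, -0.7, -0.8]
finger_gap: 0.149
grasp_force: 48.9
time_s: 31.05
position: [0.5746, 0.0053, 0.196]
tool_rot: [-180.0, -0.0, 179.8]
ft_force: [1.6, -0.4, 0.3]
finger_gap: 0.151
grasp_force: 48.9
31.0 [-0.0024  0.0002  0.026 ] yaw 179.8344072318403 rows 0.6269750334217203
(array([0.58184556, 0.01071104, 0.06530791]), np.float64(0.005943412010167963))
```

View pics/i.png

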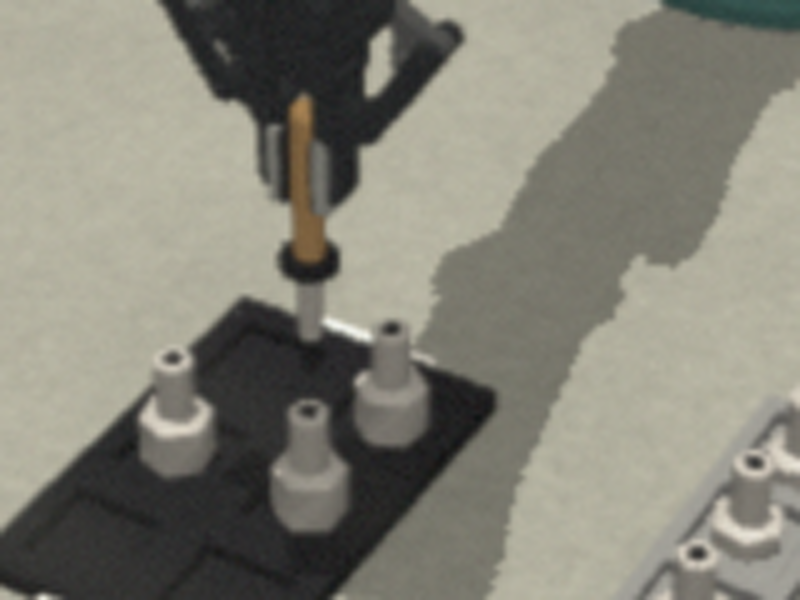

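The bristles stand directly above the replacement nut, whose hole is at crop (308,412) with the tip just above at about (311,362). I'll lower slowly.

```bash
python3 shift.py '0.05 -0.002 0 0.015 0;0.05 -0.002 0 0.022 0;0.05 -0.002 0 0.025 0;0.05 -0.002 0 0.026 0;0.05 -0.002 0 0.026 0;0.05 -0.002 0 0.026 0;0.05 -0.002 0 0.026 0'
python3 - <<'E'
from h import *
S=snap('scene','j')
cv2.imwrite('pics/j.png',cv2.resize(S['color'][190:290,270:390],(720,600),interpolation=2)[:,:,::-1])
E
```

```text
time_s: 31.73
position: [0.5766, 0.0067, 0.1705]
tool_rot: [-180.0, 0.0, 179.9]
ft_force: [0.3, -0.4, 0.6]
finger_gap: 0.148
grasp_force: 48.9
```

View pics/j.png

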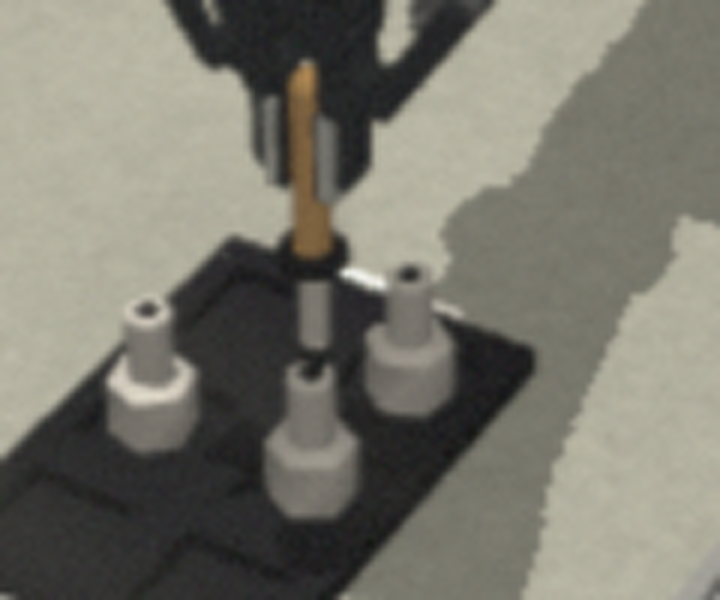

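The bristle tip sits on the nut's top at crop (313,372). To be sure of contact I'll press slowly 2 mm more, then lift.

```bash
python3 shift.py '0.05 0 -0.001 0.0005 0;0.05 0 -0.001 0.001 0;0.05 0 -0.001 0.0015 0;0.05 0 -0.001 0.002 0;0.05 0 -0.001 0.002 0;0.05 0 -0.001 0.002 0;0.05 0 -0.001 0.002 0'
python3 -c "
from h import *
f=[]
for i in range(6):
    snapshot('top'); f.append(get_state()['ft_force'][2])
print(np.mean(f),f)"
python3 shift.py '0.05 0 0 -0.03 0;0.05 0 0 -0.05 0;0.05 0 0 -0.05 0;0.05 0 0 -0.05 0;0.05 0 0 -0.05 0'
python3 -c "
from h import *
f=[]
for i in range(6):
    snapshot('top'); f.append(get_state()['ft_force'][2])
print(np.mean(f),f)
S,T=snap('scene'),snap('top');print(nut(S,T,proj(S,[.5787,.0057,.062]),.062))"
python3 g.py .541 -.3825 .221
```

```text
time_s: 32.37
position: [0.5766, 0.006, 0.1681]
tool_rot: [180.0, 0.0, 180.0]
ft_force: [-0.6, 0.8, 0.6]
finger_gap: 0.145
grasp_force: 48.9
0.7960509338906759 [np.float64(0.8715293936429461), np.float64(0.5316884853648813), np.float64(0.7997815199122765), np.float64(-0.17677209380045755), np.float64(1.0267398656743656), np.float64(1.7233384325500434)]
time_s: 33.08
position: [0.5757, 0.0053, 0.2173]
tool_rot: [-180.0, -0.1, 179.9]
ft_force: [0.3, 0.1, -0.8]
finger_gap: 0.15
grasp_force: 48.8
-0.9807655017595173 [np.float64(-1.2733143153042967), np.float64(-0.6960466618299853), np.float64(-0.9690428303144197), np.float64(-1.3846059349297346), np.float64(-0.7456495509590892), np.float64(-0.8159337172195774)]
(array([0.58030087, 0.00949427, 0.06357725]), np.float64(0.005433902363678992))
33.5 [ 0.035  -0.3883 -0.0035] yaw 179.9564179717486 rows 9.350405112329176
```

The force rose by about 1.8 N at contact, so the dab is good. Now the brush goes back to its stand, over the same TCP spot it was gripped at (0.5406, −0.3835, 0.1238).

```bash
python3 shift.py '0.05 0.035 -0.389 0 0;0.05 0.035 -0.389 0 0;0.05 0.035 -0.389 0 0;0.05 0.035 -0.389 0 0;0.05 0.035 -0.389 0 0;0.05 0.035 -0.389 0 0;0.05 0.035 -0.389 0 0;0.05 0.035 -0.389 0 0;0.05 0.035 -0.389 0 0;0.05 0.035 -0.389 0 0'
python3 shift.py '0.05 0 0 0 0;0.05 0 0 0 0;0.05 0 0 0 0;0.05 0 0 0 0'
python3 -c "
from h import *
p=[]
for i in range(5): S=snapshot('scene'); p.append(get_state()['position'])
print(np.mean(p,0),np.array([.5406,-.3835,.1238])-np.mean(p,0))
cv2.imwrite('pics/k.png',cv2.resize(S['color'][130:230,140:260],(720,600),interpolation=2)[:,:,::-1])"
```

```text
time_s: 34.32
position: [0.5383, -0.3922, 0.2178]
tool_rot: [-179.7, -0.0, 179.4]
ft_force: [-0.6, -1.9, 0.1]
finger_gap: 0.147
grasp_force: 48.9
time_s: 34.65
position: [0.542, -0.3805, 0.2179]
tool_rot: [179.9, 0.0, -179.9]
ft_force: [0.1, -0.2, -0.8]
finger_gap: 0.148
grasp_force: 48.9
[ 0.54184343 -0.38134496  0.21808211] [-0.00124343 -0.00215504 -0.09428211]
```

View pics/k.png

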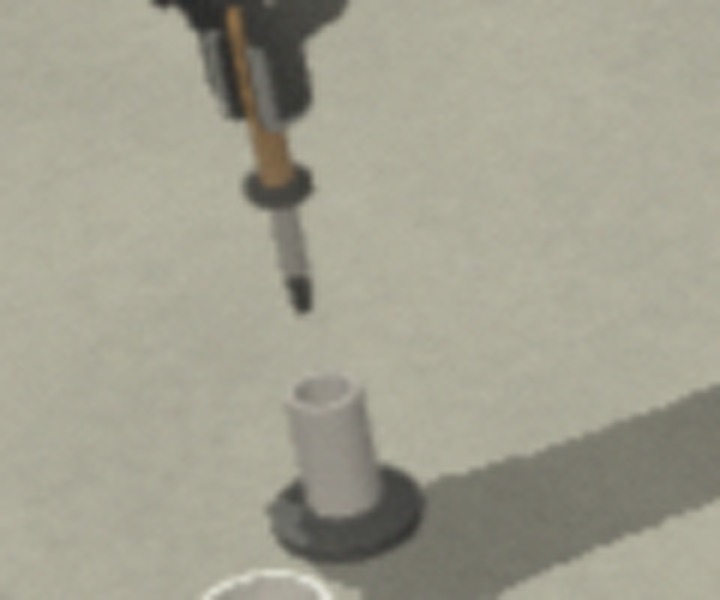

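The brush hangs straight with its tip at crop (302,308), above and slightly left of the tube mouth at (324,391). I'll measure both.

```bash
python3 - <<'E'
from h import *
S,T=snap('scene'),snap('top')
print("tip",plane(S,(189.9,180.9),.107),"rim",plane(S,(193.6,194.8),.068))
# tube rim: bright ring, lower half of the mouth in scene; width of tube column for its axis
g=S["color"].astype(int).sum(2)/3
for r in (200,204,208): print(r,g[r,184:206].astype(int))
t=T["color"][200:245,450:500]
cv2.imwrite("pics/l.png",cv2.resize(t,(500,450),interpolation=2)[:,:,::-1])
E
```

```text
tip [ 0.54452447 -0.38085265  0.107     ] rim [ 0.54576826 -0.37654839  0.068     ]
200 [166 167 164 163 145 137 140 141 143 142 142 144 139 135 131 126 121 136
 157 164 165 164]
204 [166 166 165 166 161 144 138 140 143 142 141 143 141 139 135 129 121 119
 143 163 171 169]
208 [166 165 165 169 165 157 143 141 144 143 143 144 143 142 138 133 125 119
 108  90  80  88]
```

View pics/l.png

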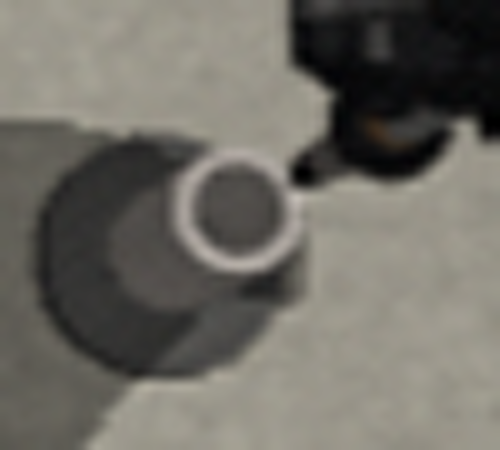

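The top view shows the tube mouth clear at crop (237,210) and the brush tip at (303,170).

```bash
python3 - <<'E'
from h import *
S,T=snap('scene'),snap('top')
print("tip",tri(S,(189.9,180.9),T,(479.8,216.5)),"rim",tri(S,(193.6,194.8),T,(473.2,220.5)))
print("T planes",plane(T,(479.8,216.5),.107),plane(T,(473.2,220.5),.068))
E
python3 g.py .541 -.3825 .124
```

```text
tip (array([ 0.5433955 , -0.38204468,  0.10599147]), np.float64(4.2505745793536174e-05)) rim (array([ 0.54218368, -0.38000027,  0.06464068]), np.float64(0.0003595401452061757))
T planes [ 0.54320524 -0.38170954  0.107     ] [ 0.54144227 -0.3787069   0.068     ]
35.1 [0.0002 0.0006 0.0941] yaw 179.96836520226395 rows 2.2556257470430587
```

```bash
python3 shift.py '0.05 0.001 0.002 0.02 0;0.05 0.001 0.002 0.045 0;0.05 0.001 0.002 0.07 0;0.05 0.001 0.002 0.085 0;0.05 0.001 0.002 0.091 0;0.05 0.001 0.002 0.091 0;0.05 0.001 0.002 0.091 0;0.05 0.001 0.002 0.091 0'
python3 -c "
from h import *
p=[];f=[]
for i in range(4): S=snapshot('scene'); s=get_state(); p.append(s['position']);f.append(s['ft_force'])
print(np.mean(p,0),np.mean(f,0))"
```

```text
time_s: 35.77
position: [0.5411, -0.3818, 0.1283]
tool_rot: [-179.9, 0.1, 179.9]
ft_force: [0.6, 1.3, -1.1]
finger_gap: 0.147
grasp_force: 49.4
[ 0.54090622 -0.38166779  0.12828514] [ 0.15720642 -0.04564819 -0.49320423]
```

```bash
python3 shift.py '0.05 0 0 0.002 0;0.05 0 0 0.0035 0;0.05 0 0 0.004 0;0.05 0 0 0.004 0;0.05 0 0 0.004 0;0.05 0 0 0.004 0'
python3 shift.py '0.2 0 0 0.004 0;0.3 0 0 0.004 0;0.45 0 0 0.004 0;0.45 0 0 0.004 0;0.45 0 0 0.004 0;0.45 0 0 0.004 0;0.45 0 0 -0.03 0;0.45 0 0 -0.06 0;0.45 0 0 -0.1 0;0.45 0 0 -0.1 0'
python3 shift.py '0.45 0 0.2 0 0;0.45 0 0.2 0 0;0.45 0 0.2 0 0;0.45 0 0.2 0 0;0.45 0 0.2 0 0;0.45 0 0.2 0 0;0.45 0 0.2 0 0;0.45 0 0.2 0 0'
python3 - <<'E'
from h import *
S,T=snap('scene','m'),snap('top','m')
for k,p,z in(("new",[.5787,.0057],.062),("kR",[.5758,-.0656],.062),("s1",[.4506,.1897],.048),("s2",[.5674,.1851],.048),("s3",[.5036,.1847],.048),("r1",[.4407,.2787],.062),("r2",[.4987,.2751],.062),("r3",[.5541,.2684],.062),("l",[.4272,.3641],.062)):
    X,e=nut(S,T,proj(S,[*p,z]),z);print(k,np.round(X,4),round(e,4))
a=S["color"][150:350,170:530]
cv2.imwrite("pics/m.png",cv2.resize(a,(792,440),interpolation=2)[:,:,::-1])
E
```

```text
time_s: 36.47
position: [0.5405, -0.3814, 0.1238]
tool_rot: [-180.0, 0.0, 179.9]
ft_force: [-1.0, 1.2, 5.5]
finger_gap: 0.148
grasp_force: 49.8
time_s: 37.3
position: [0.5447, -0.3836, 0.231]
tool_rot: [-179.6, 0.7, 179.9]
ft_force: [1.2, -0.8, 0.8]
finger_gap: 0.45
grasp_force: 0.0
time_s: 37.97
position: [0.5405, -0.1819, 0.2231]
tool_rot: [-179.9, 0.0, 180.0]
ft_force: [-0.2, -0.5, 0.9]
finger_gap: 0.45
grasp_force: 0.0
new [0.5788 0.0058 0.0611] 0.0004
kR [ 0.5757 -0.0655  0.0612] 0.0003
s1 [0.4506 0.1898 0.0469] 0.0001
s2 [0.5674 0.1851 0.0469] 0.0008
s3 [0.5036 0.1847 0.0472] 0.0005
r1 [0.4407 0.2788 0.0613] 0.0005
r2 [0.4987 0.2751 0.061 ] 0.001
r3 [0.5541 0.2684 0.061 ] 0.0008
l [0.4272 0.3641 0.0608] 0.0009
```

View pics/m.png

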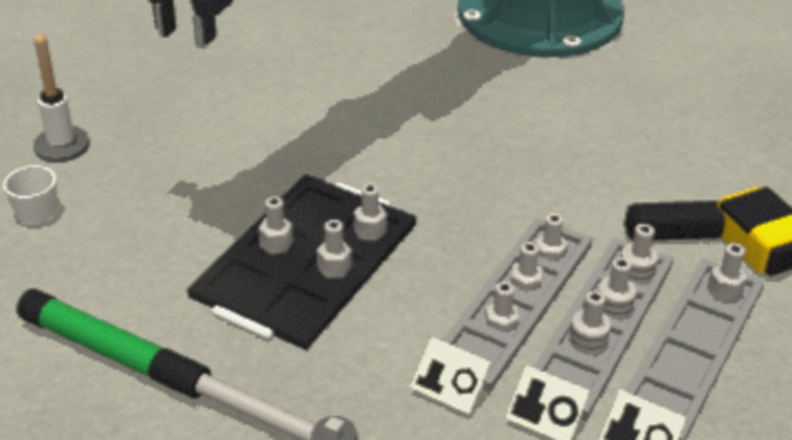

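The brush hangs upright in its stand at crop (48,95), the tin is upright, and every nut top is at its tray height. Handing in.

```bash
python3 -c "
from bench import ctrl, snapshot, get_state, sign_off
print(sign_off())"
```

```text
the job is handed in; nothing more can be done
None
```

I handed the job in: the round nut is out of the kit and in its stock tray, a long hex nut replaced it and was dabbed with the dipped brush, the loose nuts are in their own trays, and the brush hangs in its stand. The last pictures and measurements agree, but the hand-in returned no verdict.

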